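# Log expired sample jars on the shuttle and bin them

### The job

Log and discard all the expired red-lidded sample jars: bring the empty carriage back along its rail to the loading station (green flag, left end), stand every jar upright in its tray, push the carriage on to the reader station (blue flag, middle) and let it rest there for two seconds so the labels are read, then push it on to the unloading station (red flag, right end). From there pass each jar through the spring flap on top of the yellow waste bin, holding the flap down with the jar or hand until the jar is inside, and let it swing shut; leave the carriage at the unloading station and do not knock or shove the green-capped bottle.

Things in the scene. Friction and masses are not known exactly. Their poses are not given: they have to be found in the camera images.
- rail: aluminium shuttle rail fixed to the trolley, 62 x 530 x 20 mm. Origin on the trolley top, in the middle of the rail's width at the reader station; its y axis runs along the rail (to the robot's left at yaw 0), z up. Stations at y = +120 mm (loading, green flag), 0 (reader, blue flag), -120 mm (unloading, red flag); the flags stand on the robot's side. A label reader 90 mm high, 60 mm wide stands beside the reader station at x = 61 to 103 mm.
- carriage (a joint): position of the carriage in m: 0 loading station, 0.12 reader, 0.24 unloading; it grows towards the rail's -y and stops hard 3 mm past the end stations. It slides stiffly (0.4 N friction, 20 N s/m drag). At each station a sprung detent catches it: within about 8 mm it is drawn onto the station and held there, and about 4 N is needed to leave; elsewhere it stays where it is left.
- tray (a point): centre of the carriage's tray floor (top surface), 34 mm above the trolley; axes as the rail's. Flat tray, inside 66 mm (x) by 200 mm (y), with a lip 11 mm above the floor all round, 4 mm thick: room for three jars in a row along y.
- post_top (a point): top centre of the carriage's upright black push post, 16 mm diameter, 85 mm above the trolley, free over its upper 45 mm; it stands 155 mm from the tray's centre towards the rail's +y (45 mm clear of the tray's end lip). Push it from either side, or grip it.
- bin: yellow waste bin fixed to the trolley, 200 mm high, 162 mm wide (y), from x = -66 to 170 mm. Origin on the trolley top under the middle of the mouth, x away from the robot, z up. Walls 6 mm, floor 8 mm thick; inside it is 224 x 150 mm, a ramp under the mouth (90 mm high at the near wall, down to the floor at the mouth's far edge) lets jars slide to the back, and behind the mouth (x above 54 mm) its top is closed.
- mouth (a point): centre of the bin's mouth, 200 mm above the trolley, axes as the bin's: a flat opening 107 mm (x, -53 to +54 mm) by 150 mm (y), closed by the grey flap flush with the top.
- flap (a joint): angle of the bin's grey flap in rad, 0 shut, 1.45 hanging down into the bin. The flap is 103 mm long, 144 mm wide, hinged along y at the mouth's x = -53 mm edge (near the robot) and swings down into the bin; a damped spring shuts it: a jar's weight alone does not open it, about 2 to 4 N on a jar pressed down at the middle does, and it shuts in about 2 s once free. Pressed in with its top 25 mm or more below the mouth, a jar that is let go drops in.
- jar0_mid (a point): plastic sample cup with a red screw lid, standing on the trolley: body 51 mm diameter, lid 56 mm diameter (its top 12 mm), 60 mm high, about 70 g; this point is its centre, 30 mm above its underside, z along its axis. Absent in some runs.
- jar1_mid (a point): plastic sample cup with a red screw lid, standing on the trolley: body 51 mm diameter, lid 56 mm diameter (its top 12 mm), 60 mm high, about 70 g; this point is its centre, 30 mm above its underside, z along its axis. Absent in some runs.
- jar2_mid (a point): plastic sample cup with a red screw lid, standing on the trolley: body 51 mm diameter, lid 56 mm diameter (its top 12 mm), 60 mm high, about 70 g; this point is its centre, 30 mm above its underside, z along its axis. Absent in some runs.
- green_bottle_mid (a point): white plastic bottle with a green cap, not part of the job, to be left alone: 42 mm diameter, 80 mm high; this point is its centre, 40 mm above its underside.

How it is judged (in metres and radians):
On the way, in this order (a step that is already met when the one before it is completed fails the run):
1. the carriage is at rest at the loading station (within 10 mm) (value of joint carriage between -0.01 and 0.01 m and velocity of joint carriage between -0.02 and 0.02 m/s), for 0.2 s.
2. every jar stands upright in the tray, the carriage at the loading station (all of step 1 and x of jar0_mid in the frame of tray between -0.02 and 0.02 m and y of jar0_mid in the frame of tray between -0.09 and 0.09 m and z of jar0_mid in the frame of tray between 0.02 and 0.04 m and angle between each of jar0_mid, jar1_mid, jar2_mid's own z axis and vertical below 0.15 rad and x of jar1_mid in the frame of tray between -0.02 and 0.02 m and y of jar1_mid in the frame of tray between -0.09 and 0.09 m and z of jar1_mid in the frame of tray between 0.02 and 0.04 m and x of jar2_mid in the frame of tray between -0.02 and 0.02 m and y of jar2_mid in the frame of tray between -0.09 and 0.09 m and z of jar2_mid in the frame of tray between 0.02 and 0.04 m), for 0.3 s.
3. the carriage rests for a second at the reader station (within 10 mm) with every jar upright in the tray (value of joint carriage between 0.11 and 0.13 m and velocity of joint carriage between -0.02 and 0.02 m/s and x of jar0_mid in the frame of tray between -0.02 and 0.02 m and y of jar0_mid in the frame of tray between -0.09 and 0.09 m and z of jar0_mid in the frame of tray between 0.02 and 0.04 m and angle between each of jar0_mid, jar1_mid, jar2_mid's own z axis and vertical below 0.15 rad and x of jar1_mid in the frame of tray between -0.02 and 0.02 m and y of jar1_mid in the frame of tray between -0.09 and 0.09 m and z of jar1_mid in the frame of tray between 0.02 and 0.04 m and x of jar2_mid in the frame of tray between -0.02 and 0.02 m and y of jar2_mid in the frame of tray between -0.09 and 0.09 m and z of jar2_mid in the frame of tray between 0.02 and 0.04 m), for 1 s.
4. the carriage is at rest at the unloading station (within 10 mm) with every jar upright in the tray (value of joint carriage between 0.23 and 0.25 m and velocity of joint carriage between -0.02 and 0.02 m/s and x of jar0_mid in the frame of tray between -0.02 and 0.02 m and y of jar0_mid in the frame of tray between -0.09 and 0.09 m and z of jar0_mid in the frame of tray between 0.02 and 0.04 m and angle between each of jar0_mid, jar1_mid, jar2_mid's own z axis and vertical below 0.15 rad and x of jar1_mid in the frame of tray between -0.02 and 0.02 m and y of jar1_mid in the frame of tray between -0.09 and 0.09 m and z of jar1_mid in the frame of tray between 0.02 and 0.04 m and x of jar2_mid in the frame of tray between -0.02 and 0.02 m and y of jar2_mid in the frame of tray between -0.09 and 0.09 m and z of jar2_mid in the frame of tray between 0.02 and 0.04 m), for 0.2 s.
At the end, for the whole second after the job is handed in: Every jar is inside the bin below its closed top, the flap is shut (under 0.1 rad), and the carriage is at rest at the unloading station (within 10 mm) (x of jar0_mid in the frame of bin between -0.065 and 0.168 m and y of jar0_mid in the frame of bin between -0.08 and 0.08 m and z of jar0_mid in the frame of bin between 0 and 0.165 m and x of jar1_mid in the frame of bin between -0.065 and 0.168 m and y of jar1_mid in the frame of bin between -0.08 and 0.08 m and z of jar1_mid in the frame of bin between 0 and 0.165 m and x of jar2_mid in the frame of bin between -0.065 and 0.168 m and y of jar2_mid in the frame of bin between -0.08 and 0.08 m and z of jar2_mid in the frame of bin between 0 and 0.165 m and value of joint flap below 0.1 rad and value of joint carriage between 0.23 and 0.25 m and velocity of joint carriage between -0.02 and 0.02 m/s); the robot touches nothing.
It fails at once if the green-capped bottle is knocked over or shoved more than 6 cm (angle between green_bottle_mid's own z axis and vertical above 0.6 rad or distance of green_bottle_mid from where it was at the start of the episode above 0.06 m).
Of jar0, jar1, jar2 only 2 to 3 are there at a start; the rules pass over those that are not, and their reading is None.
At some moment in a run one of jar0, jar1, jar2 may be knocked a few centimetres aside while the robot is not near it.
Once in a run the grip may slacken for a moment while it holds something.
It also fails if it takes over 210 s, if anything falls off the work surface, if the arm or the gripper's body presses on something with over 40 N, if the wrist force passes 120 N, or if a joint passes its speed limit or range.

### The arm

A 6-joint arm with a two-finger parallel gripper is mounted at the origin on a cart in front of the work surface, level with it; the furniture and walls round the work are solid. World frame = base frame: x ahead of the robot, y to its left, z up, the work surface at z = 0. Lengths are in mm, angles in rad, forces in N, time in s.
With the tool pointing down it reaches from about 275 to 750 mm from the base axis. Payload 10.2 kg.
Tool frame: the origin (TCP) lies on the front face of the gripper's body, between the roots of the fingers; the fingertips stand 73 mm ahead of it and the grasp point (between the pads) lies 54 mm ahead of it; z points along the fingers, y is the line along which they close (so a half turn about z gives the same grasp; the last joint's range is limited). The gripper opens to 85 mm and grips with 20 to 120 N. Pads are 22 mm wide; open, the fingers measure 114 mm over their backs; the gripper's body (76 mm by 85 mm) begins 54 mm behind the grasp point. The pads swing forward as they close: fully open they stand 13 mm farther back than shut.
Start: joints at [-1.377, 0.313, 1.498, -0, 1.331, -0.223], TCP at [212.528, -480.066, 303.894] pointing down, gripper open.
Joint ranges: [-2.94, 2.94], [-0.97, 2.17], [0.19, 2.56], [-1.23, 4.37], [0.02, 3.11], [-2.88, 2.88]. Speed limits (rad/s): [2.39, 2.39, 3.01, 3.14, 3.14, 3.14].

### API

Orientations are given as a unit quaternion [w, x, y, z].
In Python, from rig import * gives the robot as it stands.
- The arm moves only by the tool step_arm, never from a script. Its argument "plan" is a list of rows, each an object with "offset": the shift along the tool's x, y, z in cm, a list of three; "rot": the turn, a rotation vector about the tool's x, y, z in degrees, a list of three; "gripper": the finger opening in cm, from 0 to 8.54. In form: [{"offset": [x, y, z], "rot": [wx, wy, wz], "gripper": gripper}, ...]. A call has 1 to 12 rows; each row is the pose to reach, as a shift and turn from the pose commanded when the call began, along the tool's axes at that moment; what a row does not reach only later rows make up. A row lasts 1/10 s, in which the tool goes at most 50 mm and 8.59 degrees, less where a joint would pass 70% of its speed; a pose out of reach is approached as far as the arm can. A call with a gripper value outside its range is refused whole. The fingers move at their own pace and stop on an object; "squeeze" is the grip in N (left out, the last holds). Time passes only in rows, so rows that repeat a pose let the fingers close. It gives the time, the measured TCP pose, the force, the opening and the grip force at its end, in the units of the state.
- sense(): the state, without advancing time (a new reading comes with each control period).
- capture(name): name is "scene" or "top" or "wrist"; returns a dict with "color" (384x512x3 uint8, red, green, blue), "depth" (384x512 float32, mm along the optical axis (not along the pixel's ray), 0 where there is no reading), "vertical_fov" (degrees; the focal length in pixels is half the picture's height over the tangent of half this angle, whatever the lens; pixels are square), "cx", "cy" (the principal point, pixels), "rvec" (rotation vector, rad) and "tvec" (3), from world to camera coordinates, as OpenCV has them; the wrist camera has in their place "mount" (4x4, takes a point from camera to tool coordinates, whose origin is the TCP and whose axes are the flange's). Camera axes: x right, y down, z forward; pixel columns grow to the right and rows downward; lengths in mm; the calibration is good to about 2 mm. A picture is of the moment at which its call begins: read the wrist's pose just before it.
- finish_job(): hands the job in; it is judged then, once.
The state is a dict: "time_s": time; "joints": joint angles; "dq": joint speeds; "tau": joint torques, N m; "eef_pos": TCP position; "ee_rot": TCP orientation; "force": force on the tool from outside, world axes, zero at the start; "wrist_torque": the same for the moment, N m; "grip_width": opening from 0.0 (shut) to 1.0 (fully open); "grip_force": force on a finger pad.
Only numpy, scipy, OpenCV 4.12 (cv2) and the standard library are available. Lean on these libraries where they do the work, as an engineer would, in place of code of your own. Each camera call takes 0.05 s, during which the arm holds its last target. There are 200 camera calls.

## Working session

There is one attempt and no reset: what is moved stays moved. The work goes in short steps, Python scripts to look and compute and a tool call to move; the robot and the scene stay as the last step left them, time stands still between calls to the robot, and variables do not carry over. Pictures are saved under pics/ and viewed, at most 14 in all, crops included, and the job is handed in when it is done.

Besides the shell and the picture viewer there is one more tool, called after ">>>" as name([rows], argument=value, ...), one row to a line, values as JSON. step_arm: Moves the arm, as the interface text tells. Its arguments: {"type":"object","properties":{"plan":{"type":"array"},"squeeze":{"type":"number"}},"required":["plan"]}

```bash
mkdir -p pics; ls; cat > h.py <<'E'
from rig import *
import numpy as np, cv2
from scipy.spatial.transform import Rotation as R
def cam(name):
    s=sense(); c=capture(name); h,w=c["depth"].shape
    f=h/2/np.tan(np.radians(c["vertical_fov"])/2)
    if "mount" in c:
        q=s["ee_rot"]; T=np.eye(4); T[:3,:3]=R.from_quat([q[1],q[2],q[3],q[0]]).as_matrix(); T[:3,3]=s["eef_pos"]
        M=T@np.array(c["mount"])
    else:
        M=np.eye(4); r=cv2.Rodrigues(np.array(c["rvec"],float))[0]; M[:3,:3]=r.T; M[:3,3]=-r.T@np.array(c["tvec"],float).ravel()
    c.update(f=f,M=M); return c
def ray(c,u,v,z):
    d=c["M"][:3,:3]@np.array([(u-c["cx"])/c["f"],(v-c["cy"])/c["f"],1]); o=c["M"][:3,3]
    return o+d*(z-o[2])/d[2]
def cloud(c):
    v,u=np.mgrid[:384,:512]; D=c["depth"]
    P=np.stack([(u-c["cx"])/c["f"]*D,(v-c["cy"])/c["f"]*D,D],-1)@c["M"][:3,:3].T+c["M"][:3,3]
    P[D<=0]=np.nan; return P
def save(c,n): cv2.imwrite("pics/"+n,c["color"][...,::-1])
def blobs(c,lo,hi,amin=40):
    hsv=cv2.cvtColor(np.ascontiguousarray(c["color"]),cv2.COLOR_RGB2HSV)
    m=cv2.inRange(hsv,np.array(lo),np.array(hi))
    if lo[0]==0: m|=cv2.inRange(hsv,np.array([172,lo[1],lo[2]]),np.array([180,255,255]))
    n,L,st,ce=cv2.connectedComponentsWithStats(m)
    return [(ce[i],st[i],L==i) for i in range(1,n) if st[i,4]>=amin]
E
python3 - <<'E'
from h import *
s=sense(); print(s)
for n in ("scene","top"):
    c=cam(n); save(c,n+"0.png"); print(n,c["M"].round(2).tolist(),c["f"],c["cx"],c["cy"])
    P=cloud(c)
    for k,lo,hi in (("red",(0,120,60),(8,255,255)),("green",(45,90,40),(85,255,255)),("blue",(95,110,40),(130,255,255)),("yellow",(20,120,80),(35,255,255))):
        for ce,st,m in blobs(c,lo,hi,25):
            print(n,k,ce.round(1),st,np.nanmedian(P[m],0).round(0),np.nanmin(P[m],0).round(0),np.nanmax(P[m],0).round(0))
E
```

```text
pics
{'time_s': 0.0, 'joints': array([-1.37740603e+00,  3.13473995e-01,  1.49845448e+00,  2.34826944e-08,
        1.33099855e+00, -2.23382487e-01]), 'dq': array([ 2.81382333e-04,  1.02015519e-03,  5.53509373e-04, -3.24954265e-05,
       -1.07017770e-03,  7.70383893e-04]), 'tau': array([-2.92039722e-04, -4.12263250e+01, -2.59746087e+01, -1.95845364e-04,
        4.12035894e-03, -9.09079212e-07]), 'eef_pos': array([ 212.49025948, -479.89215282,  303.31618768]), 'ee_rot': array([-6.67106524e-04,  9.78365797e-01,  2.06881422e-01,  1.00161471e-05]), 'force': array([-0.46656955,  0.18963546, -0.67438926]), 'wrist_torque': array([4.40802892e-06, 3.76314893e-02, 3.73148358e-02]), 'grip_force': 0.0, 'grip_width': 1.0039243451474145}
scene [[-0.76, -0.37, 0.53, -230.44], [-0.65, 0.46, -0.6, 888.89], [-0.02, -0.81, -0.59, 1005.44], [0.0, 0.0, 0.0, 1.0]] 476.74202980532255 258.79878593801317 189.19055828671404
scene red [235.7 120.3] [231 118  10   5  35] [ 860. -226.  178.] [ 850. -245.  168.] [ 879. -215.  189.]
scene red [315.1 162.8] [307 152  17  23 234] [ 535. -272.  102.] [ 527. -315.   70
[... 1683 characters left out ...]
red [211.6 186.8] [204 180  16  15 197] [570. 134.  60.] [547. 111.  53.] [592. 158.  66.]
top red [106.8 209.1] [101 205  13   9  91] [499. 423. 162.] [487. 408.   8.] [513. 494. 167.]
top red [323.8 255. ] [321 250   6  11  36] [ 351. -217.   16.] [ 335. -225.    9.] [ 367. -208.   23.]
top green [187.9 152.9] [185 150   7   7  38] [675. 205.  80.] [665. 196.  70.] [685. 216.  84.]
top green [210.6 241.8] [208 239   6   7  27] [399. 142.  12.] [389. 135.   7.] [408. 152.  17.]
top blue [336.8  74.7] [332  69  10  12  91] [ 870. -239.  198.] [ 858. -515. -910.] [1353. -227.  219.]
top yellow [350.3 141.5] [ 317  107   72   91 3345] [ 695. -270.  200.] [ 528. -382.   -2.] [ 833. -196.  209.]
```

View pics/scene0.png

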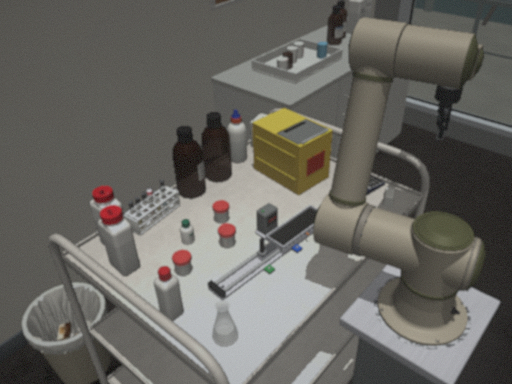

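View pics/top0.png

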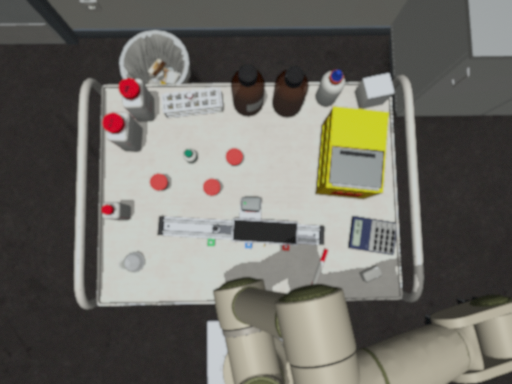

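```bash
python3 - <<'E'
from h import *
c=cam("top"); P=cloud(c); col=c["color"].astype(int); hsv=cv2.cvtColor(np.ascontiguousarray(c["color"]),cv2.COLOR_RGB2HSV)
for ce,st,m in blobs(c,(0,100,50),(8,255,255),8)+blobs(c,(45,80,40),(85,255,255),10)+blobs(c,(100,80,40),(130,255,255),10):
    if st[4]<60: print(ce.round(1),st[4],ray(c,*ce,12).round(0),hsv[m].mean(0).round(0))
# tray: dark floor
m=(hsv[...,2]<60).astype(np.uint8); m[:215]=0;m[250:]=0;m[:,:225]=0;m[:,305:]=0
n,L,st,ce=cv2.connectedComponentsWithStats(m); i=1+np.argmax(st[1:,4])
r=cv2.minAreaRect(np.argwhere(L==i)[:,::-1].astype(np.float32)); b=cv2.boxPoints(r); print("tray",st[i],[ray(c,u,v,34)[:2].round(0) for u,v in b],ray(c,*r[0],34).round(1))
# post top
Z=P[...,2]; sel=(Z>70)&(Z<100); sel[:210]=0; sel[250:]=0; sel[:,:195]=0; sel[:,240:]=0
print("post",sel.sum(),np.argwhere(sel).mean(0),np.nanmedian(P[sel],0).round(1))
# label reader
sel=(Z>80)&(Z<98); sel[:190]=0; sel[212:]=0; sel[:,:235]=0; sel[:,270:]=0
q=cv2.minAreaRect(P[sel][:,:2].astype(np.float32)); print("reader",sel.sum(),q,cv2.boxPoints(q).round(0).tolist())
# rail: z 15..25
sel=(Z>13)&(Z<27)&(P[...,0]>380)&(P[...,0]<510)&(P[...,1]>-230)&(P[...,1]<300)
p=P[sel][:,:2].astype(np.float32);q=cv2.minAreaRect(p); print("rail",sel.sum(),q,cv2.boxPoints(q).round(0).tolist())
sel=(Z>192)&(Z<210)&(P[...,0]>500)&(P[...,0]<860)&(P[...,1]>-400)&(P[...,1]<-180)
q=cv2.minAreaRect(P[sel][:,:2].astype(np.float32)); print("bin",sel.sum(),q,cv2.boxPoints(q).round(0).tolist())
g=sel&(hsv[...,1]<60)
q=cv2.minAreaRect(P[g][:,:2].astype(np.float32)); print("flap",g.sum(),q,cv2.boxPoints(q).round(0).tolist())
im=cv2.resize(c["color"][130:270,150:400],None,fx=3.2,fy=3.2,interpolation=cv2.INTER_CUBIC); cv2.imwrite("pics/crop1.png",im[...,::-1])
E
```

```text
[333.1  81. ] 22 [ 927. -269.   12.] [ 66. 134. 129.]
[338.7 192.7] 10 [ 550. -273.   12.] [  7. 211. 105.]
[347.5 194. ] 8 [ 545. -302.   12.] [  7. 218.  96.]
[285.3 247.8] 23 [376. -95.  12.] [  1. 133. 145.]
[323.6 255. ] 43 [ 351. -217.   12.] [133. 166. 184.]
[187.9 152.9] 39 [689. 216.  12.] [ 80. 161. 134.]
[210.9 241.9] 39 [399. 142.  12.] [ 68.  98. 191.]
[247.9 245.5] 22 [385.  25.  12.] [106. 102. 204.]
tray [ 235  221   61   22 1064] [array([407.,  67.]), array([464.,  63.]), array([ 449., -126.]), array([ 393., -121.])] [428.2 -29.3  34. ]
post 23 [228.7826087  214.60869565] [438.1 123.2  83.4]
reader 267 ((512.3985595703125, 14.24167251586914), (58.02372360229492, 43.19959259033203), 89.07283782958984) [[490.0, -14.0], [534.0, -15.0], [534.0, 43.0], [491.0, 44.0]]
rail 808 ((437.94976806640625, 40.30726623535156), (517.1139526367188, 114.50930786132812), 89.45421600341797) [[378.0, -218.0], [493.0, -219.0], [498.0, 298.0], [383.0, 299.0]]
bin 4580 ((693.6900634765625, -295.8839111328125), (163.09390258789062, 317.1664733886719), 82.95309448242188) [[526.0, -357.0], [841.0, -396.0], [861.0, -234.0], [546.0, -195.0]]
flap 1933 ((616.364990234375, -290.89154052734375), (153.98057556152344, 162.49920654296875), 83.20942687988281) [[527.0, -358.0], [688.0, -377.0], [706.0, -224.0], [545.0, -205.0]]
```

View pics/crop1.png

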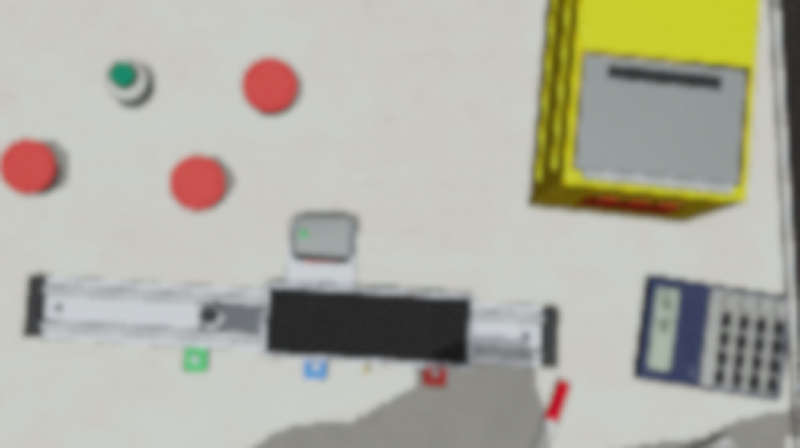

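```bash
cat >> h.py <<'E'
RY=np.radians(-4.6); RO=np.array([430.6,20.8])
def rail(x,y): return RO+[x*np.cos(RY)-y*np.sin(RY),x*np.sin(RY)+y*np.cos(RY)]
def torail(p): d=np.array(p)[:2]-RO; return np.array([d[0]*np.cos(RY)+d[1]*np.sin(RY),-d[0]*np.sin(RY)+d[1]*np.cos(RY)])
HR=85.4; HB=-7.0   # headings (deg) of tool x for rail / bin work
def go(x,y,z,h,fr=None):
    "offset (cm) and rot (deg) from pose fr (x,y,z,h) or the present one to a tool-down pose"
    if fr is None:
        s=sense(); q=s["ee_rot"]; r=R.from_quat([q[1],q[2],q[3],q[0]]); p=np.array(s["eef_pos"])
    else: r=down(fr[3]); p=np.array(fr[:3],float)
    off=r.inv().apply(np.array([x,y,z])-p)/10; rv=np.degrees((r.inv()*down(h)).as_rotvec())
    print("offset",off.round(2),"rot",rv.round(1),"rows",max(np.linalg.norm(off)/5,np.linalg.norm(rv)/8.59).round(1))
def down(h): a=np.radians(h); return R.from_matrix(np.array([[np.cos(a),np.sin(a),0],[np.sin(a),-np.cos(a),0],[0,0,-1.]]))
E
python3 - <<'E'
from h import *
c=cam("top"); P=cloud(c)
hsv=cv2.cvtColor(np.ascontiguousarray(c["color"]),cv2.COLOR_RGB2HSV)
m=(hsv[...,2]<75).astype(np.uint8); m[:205]=0;m[252:]=0;m[:,:150]=0;m[:,335:]=0
n,L,st,ce=cv2.connectedComponentsWithStats(m)
for i in range(1,n):
    if st[i,4]>20: print("dark",ce[i].round(1),st[i],ray(c,*ce[i],20).round(1),ray(c,*ce[i],34).round(1),np.nanmedian(P[L==i],0).round(0))
print([cv2.boxPoints(cv2.minAreaRect(P[(L==i)][:,:2].astype(np.float32))).round(0).tolist() for i in range(1,n) if st[i,4]>500])
print("rail pose post",torail([438,123]),"tray",torail([428.2,-29.3]),"flags",torail([399,142]),torail([385,25]),torail([376,-95]))
for ce,st,mm in blobs(c,(0,120,60),(8,255,255),150): print("red",ray(c,*ce,60).round(1))
g=rail(torail([438,123])[0],torail([438,123])[1]-29); print(g)
go(g[0],g[1],250,HR)
go(g[0],g[1],123,HR)
E
```

```text
dark [160.5 225.4] [159 218   4  16  42] [454.  301.4  20. ] [453.6 298.4  34. ] [453. 300.  28.]
dark [264.7 231.4] [ 234  221   62   22 1130] [429.  -29.9  20. ] [428.8 -29.4  34. ] [429. -30.  35.]
dark [321.3 234.1] [320 227   3  16  31] [ 417.3 -210.5   20. ] [ 417.3 -208.1   34. ] [ 417. -209.   29.]
[[[392.0, -124.0], [450.0, -129.0], [466.0, 64.0], [408.0, 69.0]]]
rail pose post [ -0.82016637 102.46427342] tray [  1.6256968  -50.13109923] flags [-41.21832219 118.27531406] [-45.78995234   0.52940034] [ -45.13709133 -119.80585539]
red [892.1 396.9  60. ]
red [779.5 445.6  60. ]
red [665.1  63.3  60. ]
red [588.6 299.1  60. ]
red [570.  134.8  60. ]
[435.67423119  94.09341252]
offset [ 43.65 -43.46   5.39] rot [ -0.   -0.  -61.5] rows 12.4
offset [ 43.65 -43.45  18.09] rot [ -0.   -0.  -61.5] rows 12.8
```

>>> step_arm([
  {"offset":[43.65,-43.45,5.4],"rot":[0,0,-61.5],"gripper":0},
  {"offset":[43.65,-43.45,5.4],"rot":[0,0,-61.5],"gripper":0},
  {"offset":[43.65,-43.45,5.4],"rot":[0,0,-61.5],"gripper":0},
  {"offset":[43.65,-43.45,5.4],"rot":[0,0,-61.5],"gripper":0},
  {"offset":[43.65,-43.45,5.4],"rot":[0,0,-61.5],"gripper":0},
  {"offset":[43.65,-43.45,5.4],"rot":[0,0,-61.5],"gripper":0},
  {"offset":[43.65,-43.45,5.4],"rot":[0,0,-61.5],"gripper":0},
  {"offset":[43.65,-43.45,5.4],"rot":[0,0,-61.5],"gripper":0},
  {"offset":[43.65,-43.45,5.4],"rot":[0,0,-61.5],"gripper":0},
  {"offset":[43.65,-43.45,5.4],"rot":[0,0,-61.5],"gripper":0},
  {"offset":[43.65,-43.45,5.4],"rot":[0,0,-61.5],"gripper":0},
  {"offset":[43.65,-43.45,5.4],"rot":[0,0,-61.5],"gripper":0},
], squeeze=40)

```text
time_s: 1.4
eef_pos: [429.5, 79.2, 251.4]
ee_rot: [0.0, 0.735, 0.678, 0.0]
force: [1.3, -0.5, -0.1]
grip_width: -0.001
grip_force: 0.0
```

```bash
python3 - <<'E'
from h import *
s=sense(); print(s["time_s"],s["eef_pos"],s["grip_width"])
c=cam("wrist"); save(c,"w1.png"); print(c["M"].round(2).tolist(),c["f"])
P=cloud(c);Z=P[...,2]
for ce,st,m in blobs(c,(0,120,60),(8,255,255),200): print(ce,st,np.nanmedian(P[m],0).round(1))
go(435.7,94.1,123,HR)
E
```

```text
1.4 [429.45093547  79.23894663 251.42639332] -0.0009253091031518868
[[1.0, -0.08, -0.02, 435.81], [-0.08, -0.95, -0.31, 157.34], [0.0, 0.31, -0.95, 320.75], [0.0, 0.0, 0.0, 1.0]] 336.98300444987507
[422.44516807  93.0605042 ] [ 383   56   80   76 4760] [568.  140.2  59.2]
[503.87272727 177.93286713] [493 150  19  54 715] [641.3  67.4  56.1]
offset [ 0.95  0.46 12.78] rot [ 0.  -0.1  0.3] rows 2.6
```

View pics/w1.png

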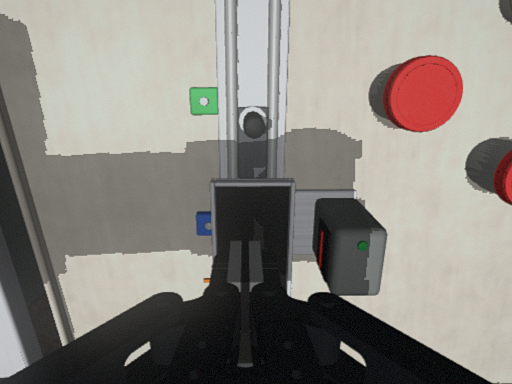

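>>> step_arm([
  {"offset":[1.2,0.4,3],"rot":[0,0,0],"gripper":0},
  {"offset":[1.2,0.4,6],"rot":[0,0,0],"gripper":0},
  {"offset":[1.2,0.4,10],"rot":[0,0,0],"gripper":0},
  {"offset":[1.2,0.4,12.8],"rot":[0,0,0],"gripper":0},
  {"offset":[1.2,0.4,12.8],"rot":[0,0,0],"gripper":0},
  {"offset":[1.2,0.4,12.8],"rot":[0,0,0],"gripper":0},
])

```text
time_s: 2.05
eef_pos: [434.4, 88.6, 124.2]
ee_rot: [0.0, 0.735, 0.678, 0.0]
force: [0.8, -0.5, 0.2]
grip_width: -0.001
grip_force: 0.0
```

```bash
python3 - <<'E'
from h import *
s=sense(); print(s["time_s"],s["eef_pos"],torail(s["eef_pos"]),s["force"])
c=cam("wrist"); P=cloud(c);Z=P[...,2]
sel=(Z>78)&(Z<92)&(P[...,1]>90)&(P[...,1]<160)&(P[...,0]>420)&(P[...,0]<455); print(sel.sum(),np.nanmedian(P[sel],0),np.nanmin(P[sel],0),np.nanmax(P[sel],0),torail(np.nanmedian(P[sel],0)))
save(c,"w2.png")
E
```

```text
2.05 [434.44072098  88.56572325 124.1643394 ] [-1.60638856 67.85546331] [ 0.79363047 -0.53023499  0.15719342]
2719 [438.18149731 124.06953975  83.60666281] [421.50724178  90.01478363  78.01487785] [451.91850805 136.07236296  91.97417564] [ -0.72502962 103.54492394]
```

>>> step_arm([
  {"offset":[1.2,0,0],"rot":[0,0,0],"gripper":0},
  {"offset":[2.6,0,0],"rot":[0,0,0],"gripper":0},
  {"offset":[4.2,0,0],"rot":[0,0,0],"gripper":0},
  {"offset":[5.8,0,0],"rot":[0,0,0],"gripper":0},
  {"offset":[7.4,0,0],"rot":[0,0,0],"gripper":0},
  {"offset":[9,0,0],"rot":[0,0,0],"gripper":0},
  {"offset":[10.6,0,0],"rot":[0,0,0],"gripper":0},
  {"offset":[12.2,0,0],"rot":[0,0,0],"gripper":0},
  {"offset":[13.8,0,0],"rot":[0,0,0],"gripper":0},
  {"offset":[15.4,0,0],"rot":[0,0,0],"gripper":0},
  {"offset":[16.6,0,0],"rot":[0,0,0],"gripper":0},
  {"offset":[17.8,0,0],"rot":[0,0,0],"gripper":0},
])

```text
time_s: 3.3
eef_pos: [448.7, 266.5, 124.6]
ee_rot: [0.001, 0.735, 0.678, 0.0]
force: [-1.0, -6.8, 5.4]
grip_width: -0.001
grip_force: 3.4
```

>>> step_arm([
  {"offset":[0.4,0,0],"rot":[0,0,0],"gripper":0},
  {"offset":[0.8,0,0],"rot":[0,0,0],"gripper":0},
  {"offset":[0.8,0,0],"rot":[0,0,0],"gripper":0},
  {"offset":[0.8,0,0],"rot":[0,0,0],"gripper":0},
  {"offset":[0.8,0,0],"rot":[0,0,0],"gripper":0},
])

```text
time_s: 3.8
eef_pos: [449.1, 273.8, 123.5]
ee_rot: [-0.0, 0.735, 0.678, -0.0]
force: [-0.3, -0.5, -0.0]
grip_width: 0.001
grip_force: 0.0
```

```bash
cat >> h.py <<'E'
def post_wrist(c):
    P=cloud(c);Z=P[...,2]; hsv=cv2.cvtColor(np.ascontiguousarray(c["color"]),cv2.COLOR_RGB2HSV)
    print("")
def tray_top():
    c=cam("top"); hsv=cv2.cvtColor(np.ascontiguousarray(c["color"]),cv2.COLOR_RGB2HSV); P=cloud(c)
    X,Y,Z=P[...,0],P[...,1],P[...,2]
    sel=(Z>72)&(Z<96)&(abs(X-RO[0]-.08*(Y-RO[1]))<12)
    n,L,st,ce=cv2.connectedComponentsWithStats(sel.astype(np.uint8))
    for i in range(1,n):
        if st[i,4]>5: print("post?",st[i,4],torail(np.nanmedian(P[L==i],0)).round(1))
    m=((hsv[...,2]<75)&(Z>25)&(Z<50)&(abs(X-RO[0]-.08*(Y-RO[1]))<45)).astype(np.uint8)
    n,L,st,ce=cv2.connectedComponentsWithStats(m)
    for i in range(1,n):
        if st[i,4]>200:
            r=cv2.minAreaRect(np.argwhere(L==i)[:,::-1].astype(np.float32)); print("tray",st[i],torail(ray(c,*r[0],36)).round(1),r[1])
    return c
def reds(c):
    for ce,st,mm in blobs(c,(0,120,60),(8,255,255),60):
        p=ray(c,*ce,60)
        if p[0]<720 and p[1]<340 and p[1]>-230: print("red z60",p.round(1),"z94",ray(c,*ce,94).round(1),torail(ray(c,*ce,94)).round(1),st[2:])
E
python3 - <<'E'
from h import *
s=sense(); print(s["time_s"],s["eef_pos"],torail(s["eef_pos"]),s["force"])
c=tray_top(); reds(c); save(c,"t2.png")
E
```

```text
3.8 [449.06509373 273.84261377 123.48019092] [ -1.88813002 253.70841341] [-0.25185655 -0.46275408 -0.03608937]
tray [ 179  217   64   23 1144] [  1.1 120.8] (62.25353240966797, 19.212512969970703)
red z60 [665.2  63.2  60. ] z94 [658.5  62.1  94. ] [223.9  59.4] [ 16  16 196]
red z60 [588.6 299.1  60. ] z94 [583.9 291.8  94. ] [131.1 282.4] [ 17  16 207]
red z60 [570.  134.8  60. ] z94 [565.8 131.7  94. ] [125.9 121.4] [ 16  15 197]
```

```bash
python3 - <<'E'
from h import *
go(588.6,299.1,215,HR)
E
```

```text
offset [ 3.65 13.7  -9.16] rot [-0. -0. -0.] rows 3.4
```

>>> step_arm([
  {"offset":[0,0,-4.5],"rot":[0,0,0],"gripper":0},
  {"offset":[0,0,-9.2],"rot":[0,0,0],"gripper":3},
  {"offset":[3.65,13.7,-9.2],"rot":[0,0,0],"gripper":8.5},
  {"offset":[3.65,13.7,-9.2],"rot":[0,0,0],"gripper":8.5},
  {"offset":[3.65,13.7,-9.2],"rot":[0,0,0],"gripper":8.5},
  {"offset":[3.65,13.7,-9.2],"rot":[0,0,0],"gripper":8.5},
  {"offset":[3.65,13.7,-9.2],"rot":[0,0,0],"gripper":8.5},
  {"offset":[3.65,13.7,-9.2],"rot":[0,0,0],"gripper":8.5},
])

```text
time_s: 4.65
eef_pos: [587.7, 299.3, 215.6]
ee_rot: [-0.0, 0.735, 0.678, -0.0]
force: [-0.8, 0.4, -0.6]
grip_width: 0.996
grip_force: 0.0
```

```bash
cat >> h.py <<'E'
def near(zt=60,zgo=89,h=HR,amin=300):
    "lids in the wrist picture; go to the one nearest the tool"
    s=sense(); c=cam("wrist"); P=cloud(c); t=np.array(s["eef_pos"]); best=None
    for ce,st,m in blobs(c,(0,120,60),(8,255,255),amin):
        k,_=cv2.findContours(m.astype(np.uint8),0,2); (u,v),r=cv2.minEnclosingCircle(max(k,key=cv2.contourArea))
        d=np.linalg.inv(c["M"])@[*t[:2],zt,1]
        p=ray(c,u,v,zt); edge=st[0]==0 or st[1]==0 or st[0]+st[2]>=512 or st[1]+st[3]>=384
        dia=2*r*d[2]/c["f"]; med=np.nanmedian(P[m],0)
        print("lid",p.round(1),"dia",dia.round(1),"depthmed",med.round(1),"rail",torail(p).round(1),"edge",bool(edge))
        if best is None or np.hypot(*(p-t)[:2])<np.hypot(*(best-t)[:2]): best=p
    print("t",s["time_s"],"tcp",t.round(1),"F",np.round(s["force"],1),"w",round(s["grip_width"],3))
    if best is not None: go(best[0],best[1],zgo,h)
    return c
E
python3 - <<'E'
from h import *
c=near(); save(c,"w3.png")
E
```

```text
lid [589.8 307.2  60. ] dia 54.7 depthmed [589.7 306.6  59. ] rail [135.7 298.2] edge False
lid [572.5 160.1  60. ] dia 40.3 depthmed [573.8 161.6  57.7] rail [130.3 150.3] edge False
t 4.65 tcp [587.7 299.3 215.6] F [-0.8  0.4 -0.6] w 0.996
offset [ 0.79  0.15 12.69] rot [-0.  0.  0.] rows 2.5
```

View pics/w3.png

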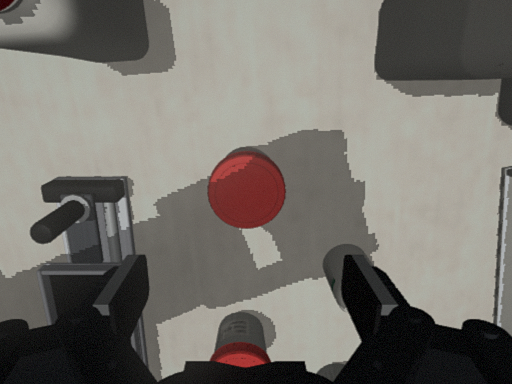

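```bash
python3 - <<'E'
from h import *
for n in("scene","top"):
    c=cam(n); print(n); reds(c)
c=near()
E
```

```text
scene
red z60 [660.9  70.2  60. ] z94 [628.9  99.7  94. ] [191.3  94.5] [ 16  11 138]
red z60 [565.2 142.3  60. ] z94 [536.6 169.1  94. ] [ 93.7 156.4] [ 16  13 170]
red z60 [583.3 308.2  60. ] z94 [554.  329.1  94. ] [ 98.3 317.2] [ 17  14 199]
top
red z60 [665.1  63.3  60. ] z94 [658.4  62.1  94. ] [223.8  59.5] [ 16  16 197]
red z60 [570. 135.  60.] z94 [565.8 132.   94. ] [125.8 121.7] [ 17  15 199]
lid [589.8 307.1  60. ] dia 54.6 depthmed [589.7 306.6  59. ] rail [135.7 298.2] edge False
lid [572.4 159.8  60. ] dia 41.1 depthmed [573.8 161.4  57.8] rail [130.2 149.9] edge False
t 4.8 tcp [587.9 299.5 216.2] F [0.6 0.4 0.8] w 0.992
offset [ 0.78  0.11 12.71] rot [ 0. -0.  0.] rows 2.5
```

>>> step_arm([
  {"offset":[0.5,0.1,4],"rot":[0,0,0],"gripper":8.5},
  {"offset":[0.5,0.1,7],"rot":[0,0,0],"gripper":8.5},
  {"offset":[0.5,0.1,7],"rot":[0,0,0],"gripper":8.5},
  {"offset":[0.5,0.1,7],"rot":[0,0,0],"gripper":8.5},
])

```text
time_s: 5.25
eef_pos: [590.1, 304.4, 146.6]
ee_rot: [0.0, 0.735, 0.678, 0.0]
force: [-0.3, -0.3, 0.6]
grip_width: 0.993
grip_force: 0.0
```

```bash
python3 - <<'E'
from h import *
c=near(); save(c,"w4.png")
E
```

```text
lid [589.7 308.1  60. ] dia 54.2 depthmed [590.1 307.5  58.9] rail [135.6 299.2] edge False
t 5.25 tcp [590.1 304.4 146.6] F [-0.3 -0.3  0.6] w 0.993
offset [ 0.35 -0.13  5.86] rot [ 0.2 -0.1 -0. ] rows 1.2
```

View pics/w4.png

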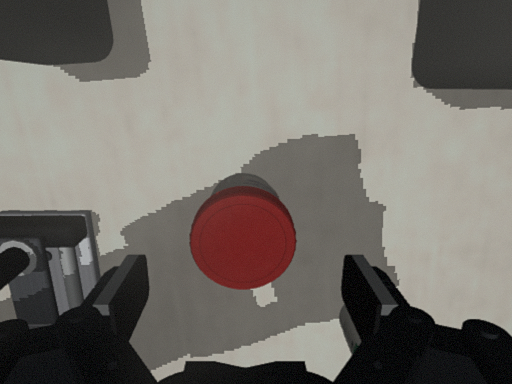

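>>> step_arm([
  {"offset":[0.2,-0.1,2.5],"rot":[0,0,0],"gripper":8.5},
  {"offset":[0.2,-0.1,5.7],"rot":[0,0,0],"gripper":8.5},
  {"offset":[0.2,-0.1,5.7],"rot":[0,0,0],"gripper":8.5},
  {"offset":[0.2,-0.1,5.7],"rot":[0,0,0],"gripper":4},
  {"offset":[0.2,-0.1,5.7],"rot":[0,0,0],"gripper":4},
  {"offset":[0.2,-0.1,5.7],"rot":[0,0,0],"gripper":4},
  {"offset":[0.2,-0.1,5.7],"rot":[0,0,0],"gripper":4},
  {"offset":[0.2,-0.1,5.7],"rot":[0,0,0],"gripper":4},
], squeeze=40)

```text
time_s: 6.1
eef_pos: [590.2, 306.7, 91.5]
ee_rot: [0.001, 0.735, 0.678, 0.002]
force: [-1.9, -0.6, 5.5]
grip_width: 0.64
grip_force: 41.4
```

```bash
python3 - <<'E'
from h import *
s=sense(); print(s["time_s"],s["eef_pos"],s["force"],s["grip_width"]*85.4,s["grip_force"])
p=rail(0.5,120+62); print(p)
go(s["eef_pos"][0],s["eef_pos"][1],160,HR); go(p[0],p[1],160,HR)
E
```

```text
6.1 [590.16721353 306.66728861  91.48337633] [-1.92341232 -0.63515195  5.54276315] 54.61719656937616 41.43396019935608
[445.69459367 202.17365642]
offset [ 0.01  0.03 -6.85] rot [ 0.2 -0.1 -0. ] rows 1.4
offset [-11.57 -13.53  -6.92] rot [ 0.2 -0.1 -0. ] rows 3.8
```

>>> step_arm([
  {"offset":[0,0,-3.5],"rot":[0,0,0],"gripper":4},
  {"offset":[0,0,-7],"rot":[0,0,0],"gripper":4},
  {"offset":[-3.9,-4.5,-7],"rot":[0,0,0],"gripper":4},
  {"offset":[-7.8,-9,-7],"rot":[0,0,0],"gripper":4},
  {"offset":[-11.6,-13.5,-7],"rot":[0,0,0],"gripper":4},
  {"offset":[-11.6,-13.5,-7],"rot":[0,0,0],"gripper":4},
  {"offset":[-11.6,-13.5,-7],"rot":[0,0,0],"gripper":4},
  {"offset":[-11.6,-13.5,-7],"rot":[0,0,0],"gripper":4},
])

```text
time_s: 6.9
eef_pos: [446.1, 201.7, 160.1]
ee_rot: [0.001, 0.735, 0.678, 0.001]
force: [0.6, -0.4, 0.1]
grip_width: 0.645
grip_force: 42.6
```

```bash
python3 - <<'E'
from h import *
s=sense(); print(s["time_s"],s["eef_pos"],torail(s["eef_pos"]),s["force"],s["grip_width"]*85.4,s["grip_force"])
p=rail(0.5,120+62); go(p[0],p[1],126.5,HR)
c=cam("wrist"); save(c,"w5.png")
E
```

```text
6.9 [446.07491269 201.68782411 160.11333511] [  0.9180572  181.54623379] [ 0.595183   -0.38115731  0.08453832] 55.07545582051525 42.63557016849518
offset [ 0.04 -0.05  3.36] rot [ 0.2 -0.1 -0. ] rows 0.7
```

View pics/w5.png

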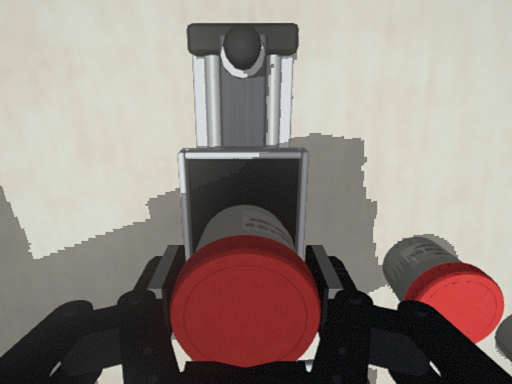

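>>> step_arm([
  {"offset":[0,-0.05,2],"rot":[0,0,0],"gripper":4},
  {"offset":[0,-0.05,3.4],"rot":[0,0,0],"gripper":4},
  {"offset":[0,-0.05,3.4],"rot":[0,0,0],"gripper":4},
  {"offset":[0,-0.05,3.5],"rot":[0,0,0],"gripper":6.5},
  {"offset":[0,-0.05,3.5],"rot":[0,0,0],"gripper":8},
  {"offset":[0,-0.05,3.5],"rot":[0,0,0],"gripper":8.5},
  {"offset":[0,-0.05,3.5],"rot":[0,0,0],"gripper":8.5},
  {"offset":[0,-0.05,-1],"rot":[0,0,0],"gripper":8.5},
  {"offset":[0,-0.05,-6],"rot":[0,0,0],"gripper":8.5},
  {"offset":[0,-0.05,-6],"rot":[0,0,0],"gripper":8.5},
  {"offset":[0,-0.05,-6],"rot":[0,0,0],"gripper":8.5},
])

```text
time_s: 8.05
eef_pos: [444.9, 201.7, 219.4]
ee_rot: [0.001, 0.735, 0.678, 0.001]
force: [-0.1, 0.6, -0.8]
grip_width: 0.995
grip_force: 0.0
```

```bash
python3 - <<'E'
from h import *
c=near(zt=94)
c=tray_top(); reds(c)
go(570,138,150,HR)
E
```

```text
lid [446. 203.  94.] dia 54.6 depthmed [446.  202.3  92.4] rail [  0.8 182.9] edge False
lid [550.2 164.8  94. ] dia 47.4 depthmed [569.1 144.2  59.1] rail [107.7 153.1] edge False
lid [617.6 113.5  94. ] dia 26.7 depthmed [648.4  82.7  56.7] rail [179.  107.4] edge True
t 8.05 tcp [444.9 201.7 219.4] F [-0.1  0.6 -0.8] w 0.995
offset [ 0.16  0.15 12.92] rot [-0.  0. -0.] rows 2.6
tray [201 219  41  21 754] [ 1.9 87.3] (40.133094787597656, 19.294172286987305)
red z60 [665.1  63.3  60. ] z94 [658.4  62.1  94. ] [223.8  59.5] [ 16  16 197]
red z60 [569.6 134.8  60. ] z94 [565.4 131.8  94. ] [125.4 121.4] [ 16  16 201]
offset [-5.32 13.05  6.75] rot [-0.1  0.  -0. ] rows 3.1
```

>>> step_arm([
  {"offset":[-5.3,13.05,0],"rot":[0,0,0],"gripper":8.5},
  {"offset":[-5.3,13.05,0],"rot":[0,0,0],"gripper":8.5},
  {"offset":[-5.3,13.05,0],"rot":[0,0,0],"gripper":8.5},
  {"offset":[-5.3,13.05,4],"rot":[0,0,0],"gripper":8.5},
  {"offset":[-5.3,13.05,6.5],"rot":[0,0,0],"gripper":8.5},
  {"offset":[-5.3,13.05,6.5],"rot":[0,0,0],"gripper":8.5},
  {"offset":[-5.3,13.05,6.5],"rot":[0,0,0],"gripper":8.5},
])

```text
time_s: 8.85
eef_pos: [570.5, 138.4, 153.4]
ee_rot: [-0.0, 0.735, 0.678, -0.0]
force: [0.2, 0.8, 1.2]
grip_width: 0.994
grip_force: 0.0
```

```bash
python3 - <<'E'
from h import *
c=near(zgo=86)
E
```

```text
lid [571.  142.4  60. ] dia 54.4 depthmed [571.  142.2  59. ] rail [130.2 132.4] edge False
lid [672.   87.1  60. ] dia 40.3 depthmed [675.   89.2  58.9] rail [235.3  85.5] edge False
t 8.85 tcp [570.5 138.4 153.4] F [0.2 0.8 1.2] w 0.994
offset [ 0.39 -0.03  6.84] rot [ 0.1 -0.  -0. ] rows 1.4
```

>>> step_arm([
  {"offset":[0.3,0,3.5],"rot":[0,0,0],"gripper":8.5},
  {"offset":[0.3,0,6.8],"rot":[0,0,0],"gripper":8.5},
  {"offset":[0.3,0,6.8],"rot":[0,0,0],"gripper":8.5},
  {"offset":[0.3,0,6.8],"rot":[0,0,0],"gripper":4},
  {"offset":[0.3,0,6.8],"rot":[0,0,0],"gripper":4},
  {"offset":[0.3,0,6.8],"rot":[0,0,0],"gripper":4},
  {"offset":[0.3,0,6.8],"rot":[0,0,0],"gripper":4},
  {"offset":[0.3,0,6.8],"rot":[0,0,0],"gripper":4},
])

```text
time_s: 9.7
eef_pos: [571.9, 141.4, 88.2]
ee_rot: [0.001, 0.735, 0.678, 0.002]
force: [-1.3, -0.4, 6.6]
grip_width: 0.643
grip_force: 41.1
```

```bash
python3 - <<'E'
from h import *
s=sense(); z=s["eef_pos"][2]; print(s["time_s"],s["eef_pos"],s["force"],s["grip_width"]*85.4,s["grip_force"],z)
p=rail(0.5,120); go(p[0],p[1],z+35.5,HR)
E
```

```text
9.7 [571.89212215 141.39560393  88.21772028] [-1.34896457 -0.36752089  6.59113454] 54.9255223766707 41.09297811985016 88.21772027908725
offset [ -1.15 -13.05  -3.61] rot [ 0.2 -0.  -0. ] rows 2.7
```

>>> step_arm([
  {"offset":[0,0,-4],"rot":[0,0,0],"gripper":4},
  {"offset":[0,0,-8],"rot":[0,0,0],"gripper":4},
  {"offset":[-0.4,-4.3,-8],"rot":[0,0,0],"gripper":4},
  {"offset":[-0.8,-8.7,-8],"rot":[0,0,0],"gripper":4},
  {"offset":[-1.15,-13.05,-8],"rot":[0,0,0],"gripper":4},
  {"offset":[-1.15,-13.05,-8],"rot":[0,0,0],"gripper":4},
  {"offset":[-1.15,-13.05,-8],"rot":[0,0,0],"gripper":4},
])

```text
time_s: 10.4
eef_pos: [440.1, 140.4, 167.2]
ee_rot: [0.001, 0.735, 0.678, 0.001]
force: [0.7, 0.3, -1.6]
grip_width: 0.642
grip_force: 42.8
```

```bash
python3 - <<'E'
from h import *
s=sense(); print(s["time_s"],s["eef_pos"],torail(s["eef_pos"]),s["force"],s["grip_width"]*85.4,s["grip_force"])
p=rail(0.5,120); go(p[0],p[1],123.7,HR)
c=cam("wrist"); P=cloud(c)
for ce,st,m in blobs(c,(0,120,60),(8,255,255),200): print(ce.round(0),st,np.nanmedian(P[m],0).round(1))
E
```

```text
10.4 [440.09020968 140.43883478 167.19008652] [ -0.1352653  120.01456816] [ 0.66742862  0.31198526 -1.61576449] 54.81258386227743 42.80198156833649
offset [-0.    0.05  4.35] rot [ 0.2 -0.  -0. ] rows 0.9
[245. 127.] [  182    61   128   132 13222] [445.7 201.4  92.5]
[245. 306.] [  167   239   156   129 16068] [440.9 145.4 137.8]
```

>>> step_arm([
  {"offset":[0,0,2.5],"rot":[0,0,0],"gripper":4},
  {"offset":[0,0,4.3],"rot":[0,0,0],"gripper":4},
  {"offset":[0,0,4.3],"rot":[0,0,0],"gripper":4},
  {"offset":[0,0,4.4],"rot":[0,0,0],"gripper":6.5},
  {"offset":[0,0,4.4],"rot":[0,0,0],"gripper":8},
  {"offset":[0,0,4.4],"rot":[0,0,0],"gripper":8.5},
  {"offset":[0,0,4.4],"rot":[0,0,0],"gripper":8.5},
  {"offset":[0,0,0],"rot":[0,0,0],"gripper":8.5},
  {"offset":[0,0,-5],"rot":[0,0,0],"gripper":8.5},
  {"offset":[0,0,-5],"rot":[0,0,0],"gripper":8.5},
  {"offset":[0,0,-5],"rot":[0,0,0],"gripper":8.5},
])

```text
time_s: 11.55
eef_pos: [440.0, 140.4, 216.5]
ee_rot: [0.001, 0.735, 0.678, 0.001]
force: [0.0, 0.4, -1.1]
grip_width: 0.998
grip_force: 0.0
```

```bash
python3 - <<'E'
from h import *
c=near(zt=94)
c=tray_top(); reds(c)
go(666,68,150,HR)
E
```

```text
lid [445.9 202.8  94. ] dia 61.7 depthmed [445.9 202.5  92.5] rail [  0.6 182.6] edge False
lid [441.5 141.8  94. ] dia 54.7 depthmed [441.4 141.1  92.4] rail [  1.2 121.5] edge False
lid [609.1  94.7  94. ] dia 27.0 depthmed [639.8  68.2  53.2] rail [172.  88.] edge True
t 11.55 tcp [440.  140.4 216.5] F [ 0.   0.4 -1.1] w 0.998
offset [ 0.17  0.18 12.64] rot [-0.  0. -0.] rows 2.5
post? 25 [  0.6 272.1]
tray [226 219  16  21 261] [ 1.3 45.6] (14.917581558227539, 20.09947967529297)
red z60 [665.1  63.3  60. ] z94 [658.4  62.1  94. ] [223.8  59.5] [ 16  16 197]
offset [-5.38 23.18  6.45] rot [-0.1  0.  -0. ] rows 4.9
```

>>> step_arm([
  {"offset":[-5.35,23.2,0],"rot":[0,0,0],"gripper":8.5},
  {"offset":[-5.35,23.2,0],"rot":[0,0,0],"gripper":8.5},
  {"offset":[-5.35,23.2,0],"rot":[0,0,0],"gripper":8.5},
  {"offset":[-5.35,23.2,0],"rot":[0,0,0],"gripper":8.5},
  {"offset":[-5.35,23.2,0],"rot":[0,0,0],"gripper":8.5},
  {"offset":[-5.35,23.2,4],"rot":[0,0,0],"gripper":8.5},
  {"offset":[-5.35,23.2,6.2],"rot":[0,0,0],"gripper":8.5},
  {"offset":[-5.35,23.2,6.2],"rot":[0,0,0],"gripper":8.5},
  {"offset":[-5.35,23.2,6.2],"rot":[0,0,0],"gripper":8.5},
])

```text
time_s: 12.55
eef_pos: [666.7, 68.4, 153.3]
ee_rot: [-0.0, 0.735, 0.678, -0.0]
force: [0.8, -0.4, 1.1]
grip_width: 0.995
grip_force: 0.0
```

```bash
python3 - <<'E'
from h import *
c=near(zgo=86)
E
```

```text
lid [666.8  70.4  60. ] dia 54.1 depthmed [666.9  70.2  59. ] rail [231.5  68.4] edge False
t 12.55 tcp [666.7  68.4 153.3] F [ 0.8 -0.4  1.1] w 0.995
offset [ 0.2  -0.05  6.85] rot [ 0.1 -0.  -0. ] rows 1.4
```

>>> step_arm([
  {"offset":[0.1,0,3.5],"rot":[0,0,0],"gripper":8.5},
  {"offset":[0.1,0,6.8],"rot":[0,0,0],"gripper":8.5},
  {"offset":[0.1,0,6.8],"rot":[0,0,0],"gripper":8.5},
  {"offset":[0.1,0,6.8],"rot":[0,0,0],"gripper":4},
  {"offset":[0.1,0,6.8],"rot":[0,0,0],"gripper":4},
  {"offset":[0.1,0,6.8],"rot":[0,0,0],"gripper":4},
  {"offset":[0.1,0,6.8],"rot":[0,0,0],"gripper":4},
  {"offset":[0.1,0,6.8],"rot":[0,0,0],"gripper":4},
])

```text
time_s: 13.4
eef_pos: [667.9, 69.3, 88.6]
ee_rot: [0.002, 0.735, 0.678, 0.002]
force: [-1.1, 1.0, 4.8]
grip_width: 0.645
grip_force: 41.3
```

```bash
python3 - <<'E'
from h import *
s=sense(); z=s["eef_pos"][2]; print(s["time_s"],s["eef_pos"],s["force"],s["grip_width"]*85.4,s["grip_force"],z)
p=rail(0.5,120-62); go(p[0],p[1],z+35.5,HR)
E
```

```text
13.4 [667.91609975  69.29256327  88.6304211 ] [-1.07948284  1.0223924   4.75394389] 55.1014475712571 41.340463757514954 88.63042109590309
offset [ -0.94 -23.2   -3.66] rot [ 0.3 -0.  -0. ] rows 4.7
```

>>> step_arm([
  {"offset":[0,0,-4],"rot":[0,0,0],"gripper":4},
  {"offset":[0,0,-8],"rot":[0,0,0],"gripper":4},
  {"offset":[0,0,-12],"rot":[0,0,0],"gripper":4},
  {"offset":[0,-4.5,-12],"rot":[0,0,0],"gripper":4},
  {"offset":[-0.4,-9.2,-12],"rot":[0,0,0],"gripper":4},
  {"offset":[-0.7,-14,-12],"rot":[0,0,0],"gripper":4},
  {"offset":[-0.95,-18.6,-12],"rot":[0,0,0],"gripper":4},
  {"offset":[-0.95,-23.2,-11],"rot":[0,0,0],"gripper":4},
  {"offset":[-0.95,-23.2,-8],"rot":[0,0,0],"gripper":4},
  {"offset":[-0.95,-23.2,-8],"rot":[0,0,0],"gripper":4},
  {"offset":[-0.95,-23.2,-8],"rot":[0,0,0],"gripper":4},
])

```text
time_s: 14.5
eef_pos: [435.9, 78.4, 167.0]
ee_rot: [0.001, 0.735, 0.678, 0.001]
force: [1.4, 0.7, -0.2]
grip_width: 0.643
grip_force: 42.8
```

```bash
python3 - <<'E'
from h import *
s=sense(); print(s["time_s"],s["eef_pos"],torail(s["eef_pos"]),s["force"],s["grip_width"]*85.4,s["grip_force"])
p=rail(0.5,58); go(p[0],p[1],124.2,HR)
c=cam("wrist"); P=cloud(c)
for ce,st,m in blobs(c,(0,120,60),(8,255,255),200): print(ce.round(0),st,np.nanmedian(P[m],0).round(1))
E
```

```text
14.5 [435.91214908  78.40182486 166.97929926] [ 0.67543361 57.84231103] [ 1.36798377  0.67969423 -0.215462  ] 54.88869329131632 42.76693940162659
offset [ 0.02 -0.03  4.28] rot [ 0.1  0.  -0. ] rows 0.9
[244.  99.] [  181     0   128   192 17771] [442.4 147.2  92.4]
[245. 305.] [  167   239   156   129 16116] [436.7  83.3 137.3]
```

>>> step_arm([
  {"offset":[0,0,2.5],"rot":[0,0,0],"gripper":4},
  {"offset":[0,0,4.25],"rot":[0,0,0],"gripper":4},
  {"offset":[0,0,4.25],"rot":[0,0,0],"gripper":4},
  {"offset":[0,0,4.3],"rot":[0,0,0],"gripper":6.5},
  {"offset":[0,0,4.3],"rot":[0,0,0],"gripper":8},
  {"offset":[0,0,4.3],"rot":[0,0,0],"gripper":8.5},
  {"offset":[0,0,4.3],"rot":[0,0,0],"gripper":8.5},
  {"offset":[0,0,0],"rot":[0,0,0],"gripper":8.5},
  {"offset":[0,0,-5],"rot":[0,0,0],"gripper":8.5},
  {"offset":[0,0,-5],"rot":[0,0,0],"gripper":8.5},
])

```text
time_s: 15.55
eef_pos: [436.8, 78.5, 221.0]
ee_rot: [0.004, 0.735, 0.678, 0.004]
force: [0.3, -0.2, -0.1]
grip_width: 0.991
grip_force: 0.0
```

```bash
python3 - <<'E'
from h import *
c=near(zt=94)
p=rail(0,308); go(p[0],p[1],215,HR); 
E
```

```text
lid [445.6 196.1  94. ] dia 64.0 depthmed [444.6 188.2  92.5] rail [  0.9 175.9] edge True
lid [441.5 139.8  94. ] dia 61.7 depthmed [441.3 139.5  92.4] rail [  1.3 119.5] edge False
lid [437.   79.3  94. ] dia 54.3 depthmed [436.9  78.8  92.4] rail [ 1.7 58.9] edge False
lid [399.4 -16.5  94. ] dia 18.2 depthmed [380.9 -90.2   9. ] rail [-28.1 -39.7] edge False
t 15.55 tcp [436.8  78.5 221. ] F [ 0.3 -0.2 -0.1] w 0.991
offset [ 0.09  0.04 12.92] rot [ 0.4  0.  -0. ] rows 2.6
offset [25.01 -0.06  0.31] rot [ 0.4  0.  -0. ] rows 5.0
```

>>> step_arm([
  {"offset":[25,0,0],"rot":[0,0,0],"gripper":0},
  {"offset":[25,0,0],"rot":[0,0,0],"gripper":0},
  {"offset":[25,0,0],"rot":[0,0,0],"gripper":0},
  {"offset":[25,0,0],"rot":[0,0,0],"gripper":0},
  {"offset":[25,0,0],"rot":[0,0,0],"gripper":0},
  {"offset":[25,0,0],"rot":[0,0,0],"gripper":0},
  {"offset":[25,0,4],"rot":[0,0,0],"gripper":0},
  {"offset":[25,0,7.5],"rot":[0,0,0],"gripper":0},
  {"offset":[25,0,9.4],"rot":[0,0,0],"gripper":0},
  {"offset":[25,0,9.4],"rot":[0,0,0],"gripper":0},
  {"offset":[25,0,9.4],"rot":[0,0,0],"gripper":0},
])

```text
time_s: 16.7
eef_pos: [455.1, 327.4, 121.6]
ee_rot: [-0.0, 0.735, 0.678, -0.0]
force: [0.7, -0.2, 0.6]
grip_width: -0.002
grip_force: 0.0
```

```bash
python3 - <<'E'
from h import *
s=sense(); print(s["time_s"],s["eef_pos"],torail(s["eef_pos"]),s["force"],s["grip_width"])
p=rail(0,155+19); go(p[0],p[1],123,HR)
tray_top()
E
```

```text
16.7 [455.08906563 327.37221064 121.64541678] [-1.76578148e-01  3.07548701e+02] [ 0.68047428 -0.18705271  0.58596728] -0.00235464997710718
offset [-13.35   0.03  -0.13] rot [-0.  0. -0.] rows 2.7
post? 20 [  0.7 271.7]
post? 127 [  0.4 177.2]
post? 117 [  1.1 113.9]
post? 124 [-0.3 50.6]
```

>>> step_arm([
  {"offset":[-0.8,0,0],"rot":[0,0,0],"gripper":0},
  {"offset":[-1.3,0,0],"rot":[0,0,0],"gripper":0},
  {"offset":[-1.8,0,0],"rot":[0,0,0],"gripper":0},
  {"offset":[-2.4,0,0],"rot":[0,0,0],"gripper":0},
  {"offset":[-3.1,0,0],"rot":[0,0,0],"gripper":0},
  {"offset":[-3.9,0,0],"rot":[0,0,0],"gripper":0},
  {"offset":[-4.7,0,0],"rot":[0,0,0],"gripper":0},
  {"offset":[-5.5,0,0],"rot":[0,0,0],"gripper":0},
  {"offset":[-6.3,0,0],"rot":[0,0,0],"gripper":0},
  {"offset":[-7.1,0,0],"rot":[0,0,0],"gripper":0},
  {"offset":[-7.9,0,0],"rot":[0,0,0],"gripper":0},
  {"offset":[-8.7,0,0],"rot":[0,0,0],"gripper":0},
])

```text
time_s: 17.95
eef_pos: [447.9, 240.3, 121.5]
ee_rot: [0.0, 0.735, 0.678, 0.0]
force: [0.9, 1.1, 1.9]
grip_width: 0.001
grip_force: 1.0
```

>>> step_arm([
  {"offset":[-0.8,0,0],"rot":[0,0,0],"gripper":0},
  {"offset":[-1.6,0,0],"rot":[0,0,0],"gripper":0},
  {"offset":[-2.4,0,0],"rot":[0,0,0],"gripper":0},
  {"offset":[-3.1,0,0],"rot":[0,0,0],"gripper":0},
  {"offset":[-3.7,0,0],"rot":[0,0,0],"gripper":0},
  {"offset":[-4.2,0,0],"rot":[0,0,0],"gripper":0},
  {"offset":[-4.4,0,0],"rot":[0,0,0],"gripper":0},
  {"offset":[-4.4,0,0],"rot":[0,0,0],"gripper":0},
  {"offset":[-4.4,0,0],"rot":[0,0,0],"gripper":0},
  {"offset":[-4.4,0,0],"rot":[0,0,0],"gripper":0},
])

```text
time_s: 18.95
eef_pos: [444.3, 197.2, 121.4]
ee_rot: [-0.0, 0.735, 0.678, -0.0]
force: [0.0, 0.3, -0.2]
grip_width: 0.005
grip_force: 0.0
```

```bash
python3 - <<'E'
from h import *
s=sense(); print(s["time_s"],s["eef_pos"],torail(s["eef_pos"]),s["force"],s["grip_width"])
c=tray_top(); reds(c)
c=cam("wrist"); save(c,"w6.png")
E
```

```text
18.95 [444.25069136 197.20784931 121.36079777] [ -0.54099894 176.93438895] [ 0.03119093  0.29848229 -0.21192189] 0.004701826357078462
post? 111 [-0.7 56.8]
post? 120 [-0.  -5.2]
post? 126 [  0.6 -67.4]
red z60 [432.9  18.5  60. ] z94 [432.3  18.6  94. ] [ 1.8 -2.1] [ 61  21 938]
```

View pics/w6.png

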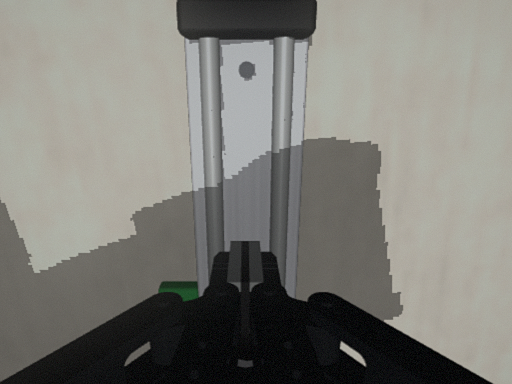

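>>> step_arm([
  {"offset":[0.3,0,0],"rot":[0,0,0],"gripper":0},
  {"offset":[0.3,0,0],"rot":[0,0,0],"gripper":0},
  {"offset":[0.3,0,0],"rot":[0,0,0],"gripper":0},
  {"offset":[0.3,0,0],"rot":[0,0,0],"gripper":0},
  {"offset":[0.3,0,0],"rot":[0,0,0],"gripper":0},
  {"offset":[0.3,0,0],"rot":[0,0,0],"gripper":0},
  {"offset":[0.3,0,0],"rot":[0,0,0],"gripper":0},
  {"offset":[0.3,0,0],"rot":[0,0,0],"gripper":0},
  {"offset":[0.3,0,0],"rot":[0,0,0],"gripper":0},
  {"offset":[0.3,0,0],"rot":[0,0,0],"gripper":0},
  {"offset":[0.3,0,0],"rot":[0,0,0],"gripper":0},
  {"offset":[0.3,0,0],"rot":[0,0,0],"gripper":0},
])

```text
time_s: 20.25
eef_pos: [444.7, 200.1, 121.5]
ee_rot: [-0.0, 0.735, 0.678, 0.0]
force: [-0.2, 0.4, 0.3]
grip_width: 0.002
grip_force: 0.0
```

>>> step_arm([
  {"offset":[0,0,0],"rot":[0,0,0],"gripper":0},
  {"offset":[0,0,0],"rot":[0,0,0],"gripper":0},
  {"offset":[0,0,0],"rot":[0,0,0],"gripper":0},
  {"offset":[0,0,0],"rot":[0,0,0],"gripper":0},
  {"offset":[0,0,0],"rot":[0,0,0],"gripper":0},
  {"offset":[0,0,0],"rot":[0,0,0],"gripper":0},
  {"offset":[0,0,0],"rot":[0,0,0],"gripper":0},
  {"offset":[0,0,0],"rot":[0,0,0],"gripper":0},
  {"offset":[0,0,0],"rot":[0,0,0],"gripper":0},
  {"offset":[0,0,0],"rot":[0,0,0],"gripper":0},
])

```text
time_s: 21.25
eef_pos: [444.6, 200.2, 121.5]
ee_rot: [-0.0, 0.735, 0.678, 0.0]
force: [-0.5, 0.6, -0.4]
grip_width: -0.001
grip_force: 0.0
```

```bash
python3 - <<'E'
from h import *
s=sense(); print(s["time_s"],s["eef_pos"],torail(s["eef_pos"]),s["force"])
c=tray_top(); reds(c); c=cam("scene"); reds(c)
p=rail(0,56); go(p[0],p[1],122,HR)
E
```

```text
21.25 [444.63527551 200.15841254 121.495694  ] [ -0.39428558 179.90629129] [-0.47979724  0.59678981 -0.39859587]
post? 117 [ 1.4 56.8]
post? 119 [-0.2 -3.7]
post? 121 [  0.6 -67. ]
red z60 [432.9  18.8  60. ] z94 [432.3  18.8  94. ] [ 1.9 -1.9] [ 61  21 938]
red z60 [453.9  -2.2  60. ] z94 [429.3  29.8  94. ] [-2.   8.9] [ 47  32 590]
offset [-12.39   0.04  -0.05] rot [ 0.  0. -0.] rows 2.5
```

>>> step_arm([
  {"offset":[-0.4,0,0],"rot":[0,0,0],"gripper":0},
  {"offset":[-0.8,0,0],"rot":[0,0,0],"gripper":0},
  {"offset":[-1.3,0,0],"rot":[0,0,0],"gripper":0},
  {"offset":[-1.9,0,0],"rot":[0,0,0],"gripper":0},
  {"offset":[-2.6,0,0],"rot":[0,0,0],"gripper":0},
  {"offset":[-3.4,0,0],"rot":[0,0,0],"gripper":0},
  {"offset":[-4.2,0,0],"rot":[0,0,0],"gripper":0},
  {"offset":[-5,0,0],"rot":[0,0,0],"gripper":0},
  {"offset":[-5.8,0,0],"rot":[0,0,0],"gripper":0},
  {"offset":[-6.6,0,0],"rot":[0,0,0],"gripper":0},
  {"offset":[-7.4,0,0],"rot":[0,0,0],"gripper":0},
  {"offset":[-8.2,0,0],"rot":[0,0,0],"gripper":0},
])

```text
time_s: 22.55
eef_pos: [438.1, 117.7, 121.6]
ee_rot: [0.0, 0.735, 0.678, 0.0]
force: [2.4, 1.1, -0.1]
grip_width: -0.002
grip_force: 1.0
```

>>> step_arm([
  {"offset":[-0.8,0,0],"rot":[0,0,0],"gripper":0},
  {"offset":[-1.6,0,0],"rot":[0,0,0],"gripper":0},
  {"offset":[-2.3,0,0],"rot":[0,0,0],"gripper":0},
  {"offset":[-2.9,0,0],"rot":[0,0,0],"gripper":0},
  {"offset":[-3.4,0,0],"rot":[0,0,0],"gripper":0},
  {"offset":[-3.8,0,0],"rot":[0,0,0],"gripper":0},
  {"offset":[-4.2,0,0],"rot":[0,0,0],"gripper":0},
  {"offset":[-4.2,0,0],"rot":[0,0,0],"gripper":0},
  {"offset":[-4.2,0,0],"rot":[0,0,0],"gripper":0},
  {"offset":[-4.2,0,0],"rot":[0,0,0],"gripper":0},
])

```text
time_s: 23.55
eef_pos: [434.5, 76.4, 121.4]
ee_rot: [-0.0, 0.735, 0.678, -0.0]
force: [-0.4, -0.0, 0.8]
grip_width: -0.002
grip_force: 0.2
```

```bash
python3 - <<'E'
from h import *
s=sense(); print(s["time_s"],s["eef_pos"],torail(s["eef_pos"]),s["force"])
c=tray_top(); reds(c)
E
```

```text
23.55 [434.48101091  76.40837216 121.41675129] [-0.59122193 55.74050373] [-0.39217859 -0.01513297  0.83911802]
post? 116 [  0.3 -61. ]
post? 115 [   1.  -124.4]
post? 121 [   1.8 -187.8]
red z60 [ 423.6 -103.7   60. ] z94 [ 423.2 -100.5   94. ] [   2.4 -121.5] [ 62  21 933]
```

>>> step_arm([
  {"offset":[0.3,0,-4],"rot":[0,0,0],"gripper":0},
  {"offset":[0.3,0,-9],"rot":[0,0,0],"gripper":4},
  {"offset":[0.3,0,-9],"rot":[0,0,0],"gripper":8.5},
])

```text
time_s: 23.9
eef_pos: [436.7, 79.5, 216.5]
ee_rot: [0.004, 0.735, 0.678, 0.003]
force: [-0.8, 0.6, -0.0]
grip_width: 0.332
grip_force: 0.0
```

```bash
python3 - <<'E'
from h import *
c=tray_top(); reds(c); P=cloud(c)
hsv=cv2.cvtColor(np.ascontiguousarray(c["color"]),cv2.COLOR_RGB2HSV)
yel=cv2.inRange(hsv,(20,120,60),(35,255,255))
m=((hsv[...,1]<70)&(hsv[...,2]>60)).astype(np.uint8); mm=np.zeros_like(m); mm[140:200,322:390]=m[140:200,322:390]
mm=cv2.morphologyEx(mm,cv2.MORPH_OPEN,np.ones((3,3)))
n,L,st,ce=cv2.connectedComponentsWithStats(mm); 
for i in range(1,n):
  if st[i,4]>150:
    r=cv2.minAreaRect(np.argwhere(L==i)[:,::-1].astype(np.float32)); print(st[i],[ray(c,u,v,200)[:2].round(0).tolist() for u,v in cv2.boxPoints(r)],ray(c,*r[0],200).round(1),r[1])
# top outline from yellow+grey at z>190
Z=P[...,2]; s=((Z>190)&(P[...,0]>500)&(P[...,0]<800)&(P[...,1]<-170)&(P[...,1]>-420)).astype(np.uint8); s[:105]=0
n,L,st,ce=cv2.connectedComponentsWithStats(s); i=1+np.argmax(st[1:,4])
r=cv2.minAreaRect(np.argwhere(L==i)[:,::-1].astype(np.float32)); print(st[i],[ray(c,u,v,200)[:2].round(0).tolist() for u,v in cv2.boxPoints(r)])
im=cv2.resize(c["color"][90:210,300:410],None,fx=5,fy=5,interpolation=cv2.INTER_CUBIC); cv2.imwrite("pics/crop2.png",im[...,::-1])
p=rail(0.5,-120+0); go(p[0],p[1],215,HR)
E
```

```text
post? 124 [  0. -61.]
post? 119 [  -1.2 -127.4]
post? 121 [  -0.6 -187.5]
red z60 [ 423.5 -103.3   60. ] z94 [ 423.2 -100.    94. ] [   2.3 -121. ] [ 60  21 925]
[367 140  23  60 384] [[679.0, -319.0], [679.0, -381.0], [510.0, -372.0], [512.0, -311.0]] [ 594.3 -345.7  200. ] (59.0, 22.0)
[ 330  147   53   43 1963] [[552.0, -204.0], [663.0, -219.0], [646.0, -364.0], [536.0, -347.0]] [ 598.8 -283.6  200. ] (51.54292678833008, 38.90595626831055)
[ 326  106   63   88 4603] [[542.0, -194.0], [780.0, -223.0], [764.0, -389.0], [526.0, -356.0]]
offset [-17.89   0.02  -0.12] rot [ 0.3  0.  -0. ] rows 3.6
```

View pics/crop2.png

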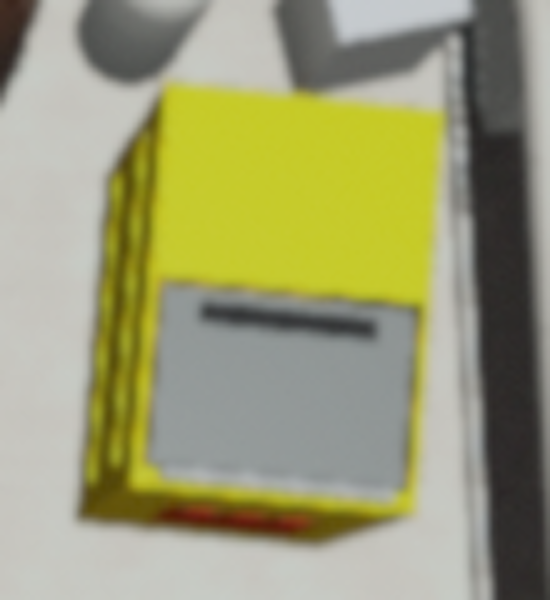

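>>> step_arm([
  {"offset":[-12,0,0],"rot":[0,0,0],"gripper":8.5},
  {"offset":[-24,0,0],"rot":[0,0,0],"gripper":8.5},
  {"offset":[-24,0,0],"rot":[0,0,0],"gripper":8.5},
  {"offset":[-24,0,0],"rot":[0,0,0],"gripper":8.5},
  {"offset":[-24,0,0],"rot":[0,0,0],"gripper":8.5},
  {"offset":[-24,0,0],"rot":[0,0,0],"gripper":8.5},
  {"offset":[-24,0,3],"rot":[0,0,0],"gripper":8.5},
  {"offset":[-24,0,3],"rot":[0,0,0],"gripper":8.5},
  {"offset":[-24,0,3],"rot":[0,0,0],"gripper":8.5},
])

```text
time_s: 24.85
eef_pos: [415.3, -158.9, 181.2]
ee_rot: [-0.001, 0.735, 0.678, -0.0]
force: [0.5, -0.6, -0.1]
grip_width: 0.992
grip_force: 0.0
```

```bash
python3 - <<'E'
from h import *
c=near(zt=94,zgo=122)
E
```

```text
lid [426.5 -48.6  94. ] dia 62.7 depthmed [425.7 -55.1  92.4] rail [  1.5 -69.5] edge True
lid [422.6 -99.1  94. ] dia 61.9 depthmed [422.7 -99.4  92.5] rail [   1.6 -120.1] edge False
lid [391.1 -88.5  94. ] dia 19.1 depthmed [373.8 -90.4   9.2] rail [ -30.6 -112.1] edge False
lid [ 418.6 -159.1   94. ] dia 53.8 depthmed [ 418.5 -159.9   92.4] rail [   2.4 -180.3] edge False
lid [ 375.7 -168.    94. ] dia 27.3 depthmed [ 352.5 -212.7   14.1] rail [ -39.5 -192.6] edge False
t 24.85 tcp [ 415.3 -158.9  181.2] F [ 0.5 -0.6 -0.1] w 0.992
offset [0.03 0.29 5.99] rot [-0. -0.  0.] rows 1.2
```

>>> step_arm([
  {"offset":[0,0.3,3],"rot":[0,0,0],"gripper":8.5},
  {"offset":[0,0.3,5.9],"rot":[0,0,0],"gripper":8.5},
  {"offset":[0,0.3,5.9],"rot":[0,0,0],"gripper":8.5},
  {"offset":[0,0.3,5.9],"rot":[0,0,0],"gripper":4},
  {"offset":[0,0.3,5.9],"rot":[0,0,0],"gripper":4},
  {"offset":[0,0.3,5.9],"rot":[0,0,0],"gripper":4},
  {"offset":[0,0.3,5.9],"rot":[0,0,0],"gripper":4},
  {"offset":[0,0.3,5.9],"rot":[0,0,0],"gripper":4},
  {"offset":[0,0.3,3],"rot":[0,0,0],"gripper":4},
  {"offset":[0,0.3,0],"rot":[0,0,0],"gripper":4},
  {"offset":[0,0.3,-1.5],"rot":[0,0,0],"gripper":4},
  {"offset":[0,0.3,-1.5],"rot":[0,0,0],"gripper":4},
], squeeze=45)

```text
time_s: 26.1
eef_pos: [419.3, -160.4, 199.3]
ee_rot: [0.003, 0.735, 0.678, 0.001]
force: [-0.7, 1.1, -1.1]
grip_width: 0.641
grip_force: 47.8
```

```bash
python3 - <<'E'
from h import *
s=sense(); print(s["time_s"],s["eef_pos"],s["force"],s["grip_width"]*85.4,s["grip_force"],s["joints"].round(2))
c=near(zt=160)
go(590,-215,350,-7.2)
E
```

```text
26.1 [ 419.33561695 -160.38657398  199.273764  ] [-0.67837831  1.10337207 -1.06979189] 54.74102280077612 47.809975147247314 [-0.63  0.27  1.86  0.    1.01 -0.55]
lid [426.1 -61.3 160. ] dia 42.6 depthmed [426.  -54.1  92.4] rail [  2.1 -82.2] edge True
lid [423.9 -92.8 160. ] dia 41.5 depthmed [422.8 -99.6  92.5] rail [   2.4 -113.7] edge False
lid [404.2 -86.5 160. ] dia 13.4 depthmed [373.8 -91.2   9.2] rail [ -17.8 -109.1] edge False
lid [ 419.9 -160.7  160. ] dia 60.5 depthmed [ 420.  -157.2  167.2] rail [   3.9 -181.8] edge False
lid [ 389.6 -136.   160. ] dia 10.0 depthmed [ 340.3 -207.8   14.1] rail [ -28.3 -159.6] edge False
lid [ 497.1 -172.7  160. ] dia 25.4 depthmed [ 541.  -230.5   82.2] rail [  81.8 -187.5] edge False
t 26.1 tcp [ 419.3 -160.4  199.3] F [-0.7  1.1 -1.1] w 0.641
offset [-0.04  0.08 10.87] rot [ 0.1  0.1 -0. ] rows 2.2
offset [ -4.12  17.54 -15.18] rot [ 0.2 -0.1 92.6] rows 10.8
```

>>> step_arm([
  {"offset":[0,0,-5],"rot":[0,0,8],"gripper":4},
  {"offset":[0,0,-10],"rot":[0,0,16],"gripper":4},
  {"offset":[0,0,-14.6],"rot":[0,0,24],"gripper":4},
  {"offset":[-1.5,3,-14.6],"rot":[0,0,32],"gripper":4},
  {"offset":[-3.5,6,-14.6],"rot":[0,0,40],"gripper":4},
  {"offset":[-5,9,-14.6],"rot":[0,0,48],"gripper":4},
  {"offset":[-7,12,-14.6],"rot":[0,0,56],"gripper":4},
  {"offset":[-8.5,15,-14.6],"rot":[0,0,64],"gripper":4},
  {"offset":[-9.5,17,-14.6],"rot":[0,0,72],"gripper":4},
  {"offset":[-10,18,-14.6],"rot":[0,0,80],"gripper":4},
  {"offset":[-10.5,19,-14.6],"rot":[0,0,88],"gripper":4},
  {"offset":[-10.5,19,-14.6],"rot":[0,0,92.6],"gripper":4},
])

```text
time_s: 27.35
eef_pos: [600.2, -280.5, 340.2]
ee_rot: [-0.001, 0.998, -0.066, -0.001]
force: [-1.3, -0.3, -0.7]
grip_width: 0.646
grip_force: 48.3
```

>>> step_arm([
  {"offset":[0,0,0],"rot":[0,0,0],"gripper":4},
  {"offset":[0,0,0],"rot":[0,0,0],"gripper":4},
])

```text
time_s: 27.55
eef_pos: [599.4, -279.8, 341.6]
ee_rot: [-0.0, 0.998, -0.062, -0.001]
force: [0.3, -0.4, -1.5]
grip_width: 0.644
grip_force: 48.3
```

```bash
python3 - <<'E'
from h import *
s=sense(); print(s["time_s"],s["eef_pos"],s["ee_rot"],s["force"],s["grip_width"]*85.4,s["grip_force"],s["joints"].round(2))
c=cam("wrist"); save(c,"w7.png")
hsv=cv2.cvtColor(np.ascontiguousarray(c["color"]),cv2.COLOR_RGB2HSV)
P=cloud(c); Z=P[...,2]
print("M",c["M"][:3,3].round(0))
E
```

```text
27.55 [ 599.40679143 -279.83437084  341.64441221] [-3.62268330e-04  9.98086353e-01 -6.18317322e-02 -5.80236429e-04] [ 0.31507145 -0.36830697 -1.46962947] 54.98589555598126 48.278539180755615 [-0.61  0.62  0.95  0.    1.58  1.08]
M [ 677. -290.  411.]
```

View pics/w7.png

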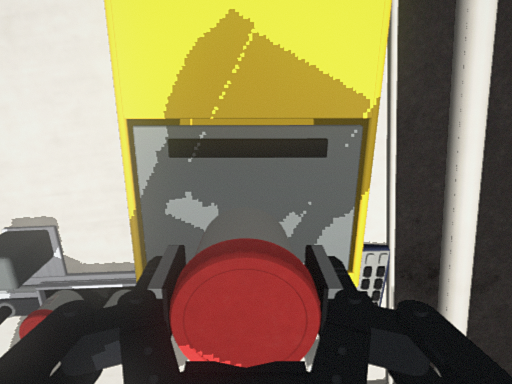

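```bash
python3 - <<'E'
from h import *
c=cam("wrist"); s=sense(); t=s["eef_pos"]
A=ray(c,129,122,200);B=ray(c,371,122,200);C=ray(c,140,250,200); D=ray(c,356,250,200)
for p in(A,B,C,D): print(p.round(1))
w=np.degrees(np.arctan2((A-B)[0]*-1,(A-B)[1])); print("yaw",w,"width",np.linalg.norm(A-B),np.linalg.norm(C-D), np.degrees(np.arctan2((A-C)[1],(A-C)[0])))
mid=(A+B)/2; a=np.radians(w); m=mid[:2]-54*np.array([np.cos(a),np.sin(a)]); print("mouth",m)
go(m[0],m[1],300,w)
E
```

```text
[ 664.2 -215.9  200. ]
[ 645.8 -364.1  200. ]
[ 577.2 -203.5  200. ]
[ 558.8 -352.9  200. ]
yaw -7.072722414757535 width 149.31361742367415 150.4711616725403 -8.092442624653911
mouth [ 601.39040041 -283.32316323]
offset [0.25 0.33 4.22] rot [-0.  0. -0.] rows 0.8
```

>>> step_arm([
  {"offset":[0.85,0.35,2.5],"rot":[0,0,0],"gripper":4},
  {"offset":[0.85,0.35,5],"rot":[0,0,0],"gripper":4},
  {"offset":[0.85,0.35,6.5],"rot":[0,0,0],"gripper":4},
  {"offset":[0.85,0.35,8],"rot":[0,0,0],"gripper":4},
  {"offset":[0.85,0.35,9.5],"rot":[0,0,0],"gripper":4},
  {"offset":[0.85,0.35,11],"rot":[0,0,0],"gripper":4},
  {"offset":[0.85,0.35,12.5],"rot":[0,0,0],"gripper":4},
  {"offset":[0.85,0.35,14],"rot":[0,0,0],"gripper":4},
  {"offset":[0.85,0.35,14.4],"rot":[0,0,0],"gripper":4},
  {"offset":[0.85,0.35,14.4],"rot":[0,0,0],"gripper":4},
  {"offset":[0.85,0.35,14.4],"rot":[0,0,0],"gripper":4},
])

```text
time_s: 28.75
eef_pos: [608.1, -284.4, 199.6]
ee_rot: [0.0, 0.998, -0.062, 0.001]
force: [5.5, 0.8, 2.0]
grip_width: 0.633
grip_force: 47.0
```

```bash
python3 - <<'E'
from h import *
s=sense(); print(s["time_s"],s["eef_pos"],s["ee_rot"],s["force"],s["grip_width"]*85.4,s["grip_force"])
c=cam("wrist"); save(c,"w8.png")
P=cloud(c)
for ce,st,m in blobs(c,(0,120,40),(8,255,255),200): print(ce.round(0),st,np.nanmedian(P[m],0).round(1))
E
```

```text
28.75 [ 608.10693816 -284.41179037  199.5930824 ] [ 4.62457222e-04  9.98046599e-01 -6.24550781e-02  1.46125651e-03] [5.53410359 0.80662129 1.96365947] 54.031415487191424 47.006378173828125
[245. 298.] [  163   226   165   142 18915] [ 620.1 -286.2  174.8]
```

View pics/w8.png

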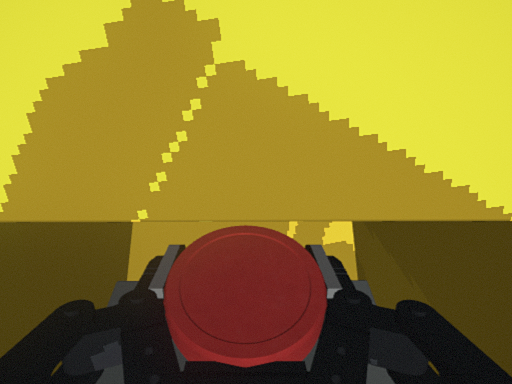

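>>> step_arm([
  {"offset":[0,0.1,0.8],"rot":[0,0,0],"gripper":4},
  {"offset":[0,0.1,0.8],"rot":[0,0,0],"gripper":6.5},
  {"offset":[0,0.1,0.8],"rot":[0,0,0],"gripper":8},
  {"offset":[0,0.1,0.8],"rot":[0,0,0],"gripper":8.5},
  {"offset":[0,0.1,0.8],"rot":[0,0,0],"gripper":8.5},
  {"offset":[0,0.1,0.8],"rot":[0,0,0],"gripper":8.5},
  {"offset":[0,0.1,0.8],"rot":[0,0,0],"gripper":8.5},
])

```text
time_s: 29.5
eef_pos: [607.4, -283.1, 189.2]
ee_rot: [-0.003, 0.998, -0.062, -0.001]
force: [1.0, 10.8, -3.4]
grip_width: 0.995
grip_force: 1.0
```

```bash
python3 - <<'E'
from h import *
s=sense(); print(s["time_s"],s["eef_pos"],s["force"],s["grip_width"]*85.4,s["grip_force"])
c=cam("wrist"); save(c,"w9.png")
P=cloud(c)
for ce,st,m in blobs(c,(0,120,20),(8,255,255),100): print(ce.round(0),st,np.nanmedian(P[m],0).round(1))
E
```

```text
29.5 [ 607.35297144 -283.06058661  189.22040307] [ 0.9598568  10.76631425 -3.39592983] 84.9622040191049 0.9732876531779766
```

>>> step_arm([
  {"offset":[0,-0.2,0],"rot":[0,0,0],"gripper":7},
  {"offset":[0,-0.3,-2],"rot":[0,0,0],"gripper":7},
  {"offset":[0,-0.3,-5],"rot":[0,0,0],"gripper":7},
  {"offset":[0,-0.3,-9],"rot":[0,0,0],"gripper":7},
  {"offset":[0,-0.3,-13],"rot":[0,0,0],"gripper":8.5},
  {"offset":[0,-0.3,-15],"rot":[0,0,0],"gripper":8.5},
  {"offset":[0,-0.3,-15],"rot":[0,0,0],"gripper":8.5},
])

```text
time_s: 30.25
eef_pos: [607.8, -282.8, 344.0]
ee_rot: [0.002, 0.998, -0.063, 0.002]
force: [-0.8, -0.5, -0.2]
grip_width: 0.994
grip_force: 0.0
```

```bash
python3 - <<'E'
from h import *
s=sense(); print(s["time_s"],s["eef_pos"],s["force"],s["grip_width"]*85.4,s["joints"].round(2))
c=cam("wrist"); save(c,"w9.png")
P=cloud(c)
for ce,st,m in blobs(c,(0,120,20),(8,255,255),60): print(ce.round(0),st,np.nanmedian(P[m],0).round(1))
p=rail(2,-120.5); print(p); go(p[0],p[1],182,HR)
E
```

```text
30.25 [ 607.82701498 -282.82539777  344.03866423] [-0.80566385 -0.4722933  -0.24247822] 84.86173678575416 [-0.61  0.64  0.91 -0.    1.59  1.09]
[ 41. 322.] [ 28 317  28  13 230] [458.1 -28.9  88. ]
[220. 333.] [213 319  15  29 276] [ 355.1 -216.6   13.6]
[133. 339.] [129 331   7  17  79] [ 422.7 -128.    89.5]
[422.92958738 -99.4722527 ]
offset [-20.65 -15.87  15.88] rot [  0.1  -0.  -92.6] rows 10.8
```

View pics/w9.png

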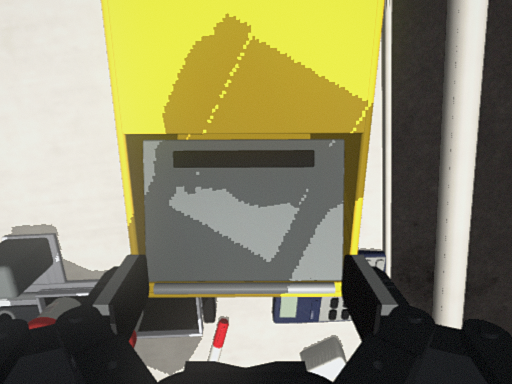

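>>> step_arm([
  {"offset":[-3,-2.2,0],"rot":[0,0,-8.5],"gripper":8.5},
  {"offset":[-6,-4.5,0],"rot":[0,0,-17],"gripper":8.5},
  {"offset":[-9,-7,0],"rot":[0,0,-25.5],"gripper":8.5},
  {"offset":[-12,-9.2,0],"rot":[0,0,-34],"gripper":8.5},
  {"offset":[-15,-11.5,0],"rot":[0,0,-42.5],"gripper":8.5},
  {"offset":[-18,-14,0],"rot":[0,0,-51],"gripper":8.5},
  {"offset":[-20.65,-15.9,2],"rot":[0,0,-59.5],"gripper":8.5},
  {"offset":[-20.65,-15.9,5],"rot":[0,0,-68],"gripper":8.5},
  {"offset":[-20.65,-15.9,8],"rot":[0,0,-76.5],"gripper":8.5},
  {"offset":[-20.65,-15.9,11],"rot":[0,0,-85],"gripper":8.5},
  {"offset":[-20.65,-15.9,13],"rot":[0,0,-92.6],"gripper":8.5},
  {"offset":[-20.65,-15.9,13],"rot":[0,0,-92.6],"gripper":8.5},
])

```text
time_s: 31.5
eef_pos: [421.1, -98.0, 207.3]
ee_rot: [-0.004, 0.735, 0.678, -0.001]
force: [0.4, -0.1, 0.8]
grip_width: 0.996
grip_force: 0.0
```

```bash
python3 - <<'E'
from h import *
c=near(zt=94,zgo=122); save(c,"w10.png")
reds(tray_top())
E
```

```text
lid [431.7 -22.7  94. ] dia 64.3 depthmed [432.  -22.7  92.5] rail [  4.6 -43.3] edge False
lid [392.2 -69.3  94. ] dia 17.9 depthmed [373.7 -88.8   9.2] rail [-31.1 -92.9] edge False
lid [423.1 -97.4  94. ] dia 54.5 depthmed [423.  -98.1  92.4] rail [   2.  -118.4] edge False
lid [ 375.1 -153.9   94. ] dia 26.7 depthmed [ 351.4 -212.1   14. ] rail [ -41.3 -178.6] edge False
t 31.5 tcp [421.1 -98.  207.3] F [ 0.4 -0.1  0.8] w 0.996
offset [0.09 0.14 8.71] rot [-0.2 -0.1 -0.2] rows 1.7
post? 22 [ 0.6 32.8]
post? 99 [ -0.5 -43. ]
red z60 [432.1 -25.7  60. ] z94 [431.5 -24.5  94. ] [  4.6 -45.1] [ 15  18 244]
```

>>> step_arm([
  {"offset":[0,0.2,4],"rot":[0,0,0],"gripper":8.5},
  {"offset":[0,0.2,8.6],"rot":[0,0,0],"gripper":8.5},
  {"offset":[0,0.2,8.6],"rot":[0,0,0],"gripper":8.5},
  {"offset":[0,0.2,8.6],"rot":[0,0,0],"gripper":4},
  {"offset":[0,0.2,8.6],"rot":[0,0,0],"gripper":4},
  {"offset":[0,0.2,8.6],"rot":[0,0,0],"gripper":4},
  {"offset":[0,0.2,8.6],"rot":[0,0,0],"gripper":4},
  {"offset":[0,0.2,8.6],"rot":[0,0,0],"gripper":4},
  {"offset":[0,0.2,5],"rot":[0,0,0],"gripper":4},
  {"offset":[0,0.2,1.5],"rot":[0,0,0],"gripper":4},
  {"offset":[0,0.2,0],"rot":[0,0,0],"gripper":4},
  {"offset":[0,0.2,0],"rot":[0,0,0],"gripper":4},
])

```text
time_s: 32.8
eef_pos: [425.8, -99.3, 214.0]
ee_rot: [0.004, 0.735, 0.678, 0.001]
force: [1.2, 0.2, -1.8]
grip_width: 0.644
grip_force: 47.9
```

```bash
python3 - <<'E'
from h import *
s=sense(); print(s["time_s"],s["eef_pos"],s["force"],s["grip_width"]*85.4,s["grip_force"])
c=near(zt=180)
a=np.radians(-7.1); m=np.array([601.4,-283.3])+6*np.array([np.cos(a),np.sin(a)])+3*np.array([-np.sin(a),np.cos(a)])
print(m); go(m[0],m[1],342,-7.1)
E
```

```text
32.8 [425.76716623 -99.31551806 214.02997092] [ 1.15229922  0.177913   -1.7838447 ] 54.999924284198734 47.870585918426514
lid [431.9 -21.9 180. ] dia 38.7 depthmed [432.1 -22.8  92.5] rail [  4.8 -42.5] edge False
lid [410.4 -47.7 180. ] dia 10.6 depthmed [373.5 -88.6   9.2] rail [-14.7 -69.9] edge False
lid [426.5 -96.7 180. ] dia 54.3 depthmed [426.7 -95.8 179.2] rail [   5.3 -117.5] edge False
t 32.8 tcp [425.8 -99.3 214. ] F [ 1.2  0.2 -1.8] w 0.644
offset [ 0.26  0.07 12.32] rot [ 0.2  0.1 -0. ] rows 2.5
[ 607.72479606 -281.06461305]
offset [-16.69  19.72 -12.88] rot [ 0.2 -0.1 92.5] rows 10.8
```

>>> step_arm([
  {"offset":[0,0,-5],"rot":[0,0,8],"gripper":4},
  {"offset":[0,0,-10],"rot":[0,0,16],"gripper":4},
  {"offset":[0,0,-12.9],"rot":[0,0,24],"gripper":4},
  {"offset":[-2.5,3,-12.9],"rot":[0,0,32],"gripper":4},
  {"offset":[-5,6,-12.9],"rot":[0,0,40],"gripper":4},
  {"offset":[-7.5,9,-12.9],"rot":[0,0,48],"gripper":4},
  {"offset":[-10,12,-12.9],"rot":[0,0,56],"gripper":4},
  {"offset":[-12.5,15,-12.9],"rot":[0,0,64],"gripper":4},
  {"offset":[-14.5,17.5,-12.9],"rot":[0,0,72],"gripper":4},
  {"offset":[-16,19,-12.9],"rot":[0,0,80],"gripper":4},
  {"offset":[-16.7,19.7,-12.9],"rot":[0,0,88],"gripper":4},
  {"offset":[-16.7,19.7,-12.9],"rot":[0,0,92.5],"gripper":4},
])

```text
time_s: 34.05
eef_pos: [608.2, -282.3, 337.3]
ee_rot: [-0.001, 0.998, -0.065, -0.001]
force: [0.0, 0.8, -1.4]
grip_width: 0.64
grip_force: 48.4
```

>>> step_arm([
  {"offset":[0,0,0],"rot":[0,0,0],"gripper":4},
  {"offset":[0,0,0],"rot":[0,0,0],"gripper":4},
])

```text
time_s: 34.25
eef_pos: [607.7, -281.1, 338.9]
ee_rot: [-0.0, 0.998, -0.061, -0.0]
force: [-0.1, 0.3, -0.4]
grip_width: 0.639
grip_force: 48.4
```

```bash
cat >> h.py <<'E'
def bincheck():
    s=sense(); print(s["time_s"],np.round(s["eef_pos"],1),np.round(s["ee_rot"],3),np.round(s["force"],1),s["grip_width"]*85.4,s["grip_force"])
    c=cam("wrist"); P=cloud(c)
    for ce,st,m in blobs(c,(0,120,20),(8,255,255),200): print(ce.round(0),st,np.nanmedian(P[m],0).round(1))
    go(607.7,-281,197,-7.1); return c
E
python3 - <<'E'
from h import *
c=bincheck(); Z=cloud(c)[...,2]; print("flap z",np.nanmedian(Z[170:200,190:320]))
E
```

```text
34.25 [ 607.7 -281.1  338.9] [-0.     0.998 -0.061 -0.   ] [-0.1  0.3 -0.4] 54.6005857986849 48.38713467121124
[245. 300.] [  169   231   152   137 16326] [ 611.8 -281.8  303.9]
[ 30. 326.] [ 19 317  27  24 203] [457.1 -16.9  91.9]
offset [1.000e-02 0.000e+00 1.421e+01] rot [-0.   0.   0.1] rows 2.8
flap z 199.41459321877463
```

>>> step_arm([
  {"offset":[0,0,2.5],"rot":[0,0,0],"gripper":4},
  {"offset":[0,0,4],"rot":[0,0,0],"gripper":4},
  {"offset":[0,0,5.5],"rot":[0,0,0],"gripper":4},
  {"offset":[0,0,7],"rot":[0,0,0],"gripper":4},
  {"offset":[0,0,8.5],"rot":[0,0,0],"gripper":4},
  {"offset":[0,0,10],"rot":[0,0,0],"gripper":4},
  {"offset":[0,0,11.5],"rot":[0,0,0],"gripper":4},
  {"offset":[0,0,13],"rot":[0,0,0],"gripper":4},
  {"offset":[0,0,14.5],"rot":[0,0,0],"gripper":4},
  {"offset":[0,0,14.6],"rot":[0,0,0],"gripper":4},
  {"offset":[0,0,14.6],"rot":[0,0,0],"gripper":4},
])

```text
time_s: 35.4
eef_pos: [608.1, -281.1, 194.3]
ee_rot: [0.0, 0.998, -0.062, 0.001]
force: [4.5, 0.2, 1.9]
grip_width: 0.645
grip_force: 47.0
```

```bash
python3 - <<'E'
from h import *
c=bincheck()
E
```

```text
35.4 [ 608.1 -281.1  194.3] [ 0.     0.998 -0.062  0.001] [4.5 0.2 1.9] 55.09078264772078 46.96122407913208
[245. 295.] [  166   230   159   137 17780] [ 620.4 -282.7  167.4]
offset [-0.05 -0.01 -0.24] rot [ 0.  -0.1  0. ] rows 0.0
```

>>> step_arm([
  {"offset":[0,0,0.3],"rot":[0,0,0],"gripper":6.5},
  {"offset":[0,0,0.3],"rot":[0,0,0],"gripper":7.2},
  {"offset":[0,0,0.3],"rot":[0,0,0],"gripper":7.2},
  {"offset":[0,0,0.3],"rot":[0,0,0],"gripper":7.2},
  {"offset":[0,0,0.3],"rot":[0,0,0],"gripper":7.2},
  {"offset":[0,0,0.3],"rot":[0,0,0],"gripper":7.2},
])

```text
time_s: 36.05
eef_pos: [607.8, -281.2, 190.6]
ee_rot: [0.0, 0.998, -0.062, 0.0]
force: [2.4, -0.3, 0.9]
grip_width: 0.843
grip_force: 1.0
```

```bash
python3 - <<'E'
from h import *
c=bincheck()
E
```

```text
36.05 [ 607.8 -281.2  190.6] [ 0.     0.998 -0.062  0.   ] [ 2.4 -0.3  0.9] 71.98828646862096 0.9551491832826287
offset [-0.01 -0.02 -0.64] rot [ 0. -0. -0.] rows 0.1
```

>>> step_arm([
  {"offset":[0,0,-3],"rot":[0,0,0],"gripper":7.2},
  {"offset":[0,0,-7],"rot":[0,0,0],"gripper":7.2},
  {"offset":[0,0,-11],"rot":[0,0,0],"gripper":7.2},
  {"offset":[0,0,-15],"rot":[0,0,0],"gripper":8.5},
  {"offset":[0,0,-15],"rot":[0,0,0],"gripper":8.5},
])

```text
time_s: 36.6
eef_pos: [608.0, -281.6, 346.8]
ee_rot: [0.003, 0.998, -0.062, 0.004]
force: [1.1, -0.4, -0.2]
grip_width: 0.996
grip_force: 0.0
```

```bash
python3 - <<'E'
from h import *
c=bincheck(); c=cam("wrist"); save(c,"w11.png")
reds(tray_top())
p=rail(4.3,-43); go(p[0],p[1],205,HR)
E
```

```text
36.6 [ 608.  -281.6  346.8] [ 0.003  0.998 -0.062  0.004] [ 1.1 -0.4 -0.2] 85.06241453493668 0.0
[ 41. 322.] [ 28 317  29  13 239] [458.  -27.8  89.1]
[221. 333.] [213 319  16  29 266] [ 355.9 -216.7   13.8]
offset [-0.07 -0.08 14.62] rot [ 0.1 -0.2 -0. ] rows 2.9
post? 19 [ 0.6 32.7]
post? 120 [ -0.3 -46.1]
tray [256 223  53  21 621] [   1.1 -104.5] (51.40147399902344, 19.389070510864258)
red z60 [431.4 -29.1  60. ] z94 [430.8 -27.8  94. ] [  4.1 -48.4] [ 19  19 289]
offset [-20.65 -23.48  13.49] rot [ -0.1   0.1 -92.5] rows 10.8
```

>>> step_arm([
  {"offset":[-3,-3.5,0],"rot":[0,0,-8.5],"gripper":8.5},
  {"offset":[-6,-7,0],"rot":[0,0,-17],"gripper":8.5},
  {"offset":[-9,-10.3,0],"rot":[0,0,-25.5],"gripper":8.5},
  {"offset":[-12,-13.7,0],"rot":[0,0,-34],"gripper":8.5},
  {"offset":[-15,-17,0],"rot":[0,0,-42.5],"gripper":8.5},
  {"offset":[-18,-20.5,0],"rot":[0,0,-51],"gripper":8.5},
  {"offset":[-20.65,-23.5,2],"rot":[0,0,-59.5],"gripper":8.5},
  {"offset":[-20.65,-23.5,5],"rot":[0,0,-68],"gripper":8.5},
  {"offset":[-20.65,-23.5,8],"rot":[0,0,-76.5],"gripper":8.5},
  {"offset":[-20.65,-23.5,11],"rot":[0,0,-85],"gripper":8.5},
  {"offset":[-20.65,-23.5,13.5],"rot":[0,0,-92.5],"gripper":8.5},
  {"offset":[-20.65,-23.5,13.5],"rot":[0,0,-92.5],"gripper":8.5},
])

```text
time_s: 37.95
eef_pos: [430.0, -21.9, 202.1]
ee_rot: [-0.004, 0.735, 0.678, -0.002]
force: [0.5, 0.7, -0.1]
grip_width: 0.996
grip_force: 0.0
```

```bash
python3 - <<'E'
from h import *
c=near(zt=94,zgo=122); save(c,"w12.png")
E
```

```text
lid [432.2 -19.9  94. ] dia 54.7 depthmed [432.3 -20.8  92.4] rail [  4.9 -40.5] edge False
lid [395.4 -43.5  94. ] dia 16.7 depthmed [373.9 -89.8   9.1] rail [-29.9 -66.9] edge False
t 37.95 tcp [430.  -21.9 202.1] F [ 0.5  0.7 -0.1] w 0.996
offset [0.23 0.14 8.21] rot [-0.3 -0.1 -0.2] rows 1.6
```

View pics/w12.png

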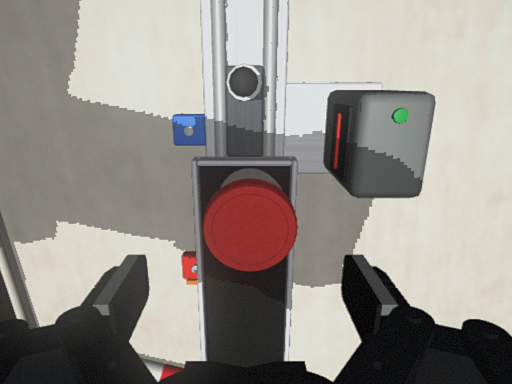

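>>> step_arm([
  {"offset":[0.1,0.2,2],"rot":[0,0,0],"gripper":7},
  {"offset":[0.1,0.2,4],"rot":[0,0,0],"gripper":7},
  {"offset":[0.1,0.2,6.2],"rot":[0,0,0],"gripper":7},
  {"offset":[0.1,0.2,8.1],"rot":[0,0,0],"gripper":7},
  {"offset":[0.1,0.2,8.1],"rot":[0,0,0],"gripper":4},
  {"offset":[0.1,0.2,8.1],"rot":[0,0,0],"gripper":4},
  {"offset":[0.1,0.2,8.1],"rot":[0,0,0],"gripper":4},
  {"offset":[0.1,0.2,8.1],"rot":[0,0,0],"gripper":4},
  {"offset":[0.1,0.2,5],"rot":[0,0,0],"gripper":4},
  {"offset":[0.1,0.2,1.5],"rot":[0,0,0],"gripper":4},
  {"offset":[0.1,0.2,0],"rot":[0,0,0],"gripper":4},
  {"offset":[0.1,0.2,0],"rot":[0,0,0],"gripper":4},
])

```text
time_s: 39.2
eef_pos: [434.8, -21.8, 207.8]
ee_rot: [0.002, 0.735, 0.678, 0.001]
force: [0.6, -0.4, -0.9]
grip_width: 0.644
grip_force: 47.9
```

```bash
python3 - <<'E'
from h import *
c=near(zt=180)
print(sense()["grip_force"]); go(607.7,-281,342,-7.1)
E
```

```text
lid [435.8 -13.6 180. ] dia 54.8 depthmed [435.6 -17.7 176. ] rail [  7.9 -33.9] edge False
t 39.2 tcp [434.8 -21.8 207.8] F [ 0.6 -0.4 -0.9] w 0.644
offset [ 0.82  0.06 11.72] rot [ 0.1  0.  -0. ] rows 2.3
47.87108838558197
offset [-24.46  19.42 -13.52] rot [ 0.1 -0.1 92.5] rows 10.8
```

>>> step_arm([
  {"offset":[0,0,-5],"rot":[0,0,8],"gripper":4},
  {"offset":[0,0,-10],"rot":[0,0,16],"gripper":4},
  {"offset":[0,0,-13.3],"rot":[0,0,24],"gripper":4},
  {"offset":[-3.5,2.8,-13.3],"rot":[0,0,32],"gripper":4},
  {"offset":[-7,5.6,-13.3],"rot":[0,0,40],"gripper":4},
  {"offset":[-10.5,8.4,-13.3],"rot":[0,0,48],"gripper":4},
  {"offset":[-14,11.2,-13.3],"rot":[0,0,56],"gripper":4},
  {"offset":[-17.5,14,-13.3],"rot":[0,0,64],"gripper":4},
  {"offset":[-21,16.7,-13.3],"rot":[0,0,72],"gripper":4},
  {"offset":[-23.5,18.7,-13.3],"rot":[0,0,80],"gripper":4},
  {"offset":[-24.5,19.4,-13.3],"rot":[0,0,88],"gripper":4},
  {"offset":[-24.5,19.4,-13.3],"rot":[0,0,92.5],"gripper":4},
])

```text
time_s: 40.45
eef_pos: [608.1, -283.3, 335.2]
ee_rot: [-0.001, 0.998, -0.066, -0.002]
force: [-1.0, 0.6, -0.6]
grip_width: 0.639
grip_force: 48.2
```

>>> step_arm([
  {"offset":[0,0,0],"rot":[0,0,0],"gripper":4},
  {"offset":[0,0,0],"rot":[0,0,0],"gripper":4},
])

```text
time_s: 40.65
eef_pos: [607.7, -281.3, 337.4]
ee_rot: [-0.0, 0.998, -0.061, -0.001]
force: [0.2, -0.4, -0.5]
grip_width: 0.642
grip_force: 48.2
```

```bash
python3 - <<'E'
from h import *
c=bincheck(); Z=cloud(c)[...,2]; print("flap z",np.nanmedian(Z[170:200,190:320]))
E
```

```text
40.65 [ 607.7 -281.3  337.4] [-0.     0.998 -0.061 -0.001] [ 0.2 -0.4 -0.5] 54.78923451643931 48.21722745895386
[245. 304.] [  168   236   154   132 16305] [ 612.3 -282.1  305.4]
offset [ 2.000e-02 -1.000e-02  1.408e+01] rot [-0.   0.1  0.1] rows 2.8
flap z 199.43355344866882
```

>>> step_arm([
  {"offset":[0,0,2.5],"rot":[0,0,0],"gripper":4},
  {"offset":[0,0,4],"rot":[0,0,0],"gripper":4},
  {"offset":[0,0,5.5],"rot":[0,0,0],"gripper":4},
  {"offset":[0,0,7],"rot":[0,0,0],"gripper":4},
  {"offset":[0,0,8.5],"rot":[0,0,0],"gripper":4},
  {"offset":[0,0,10],"rot":[0,0,0],"gripper":4},
  {"offset":[0,0,11.5],"rot":[0,0,0],"gripper":4},
  {"offset":[0,0,13],"rot":[0,0,0],"gripper":4},
  {"offset":[0,0,14.3],"rot":[0,0,0],"gripper":4},
  {"offset":[0,0,14.6],"rot":[0,0,0],"gripper":4},
  {"offset":[0,0,14.6],"rot":[0,0,0],"gripper":4},
])

```text
time_s: 41.8
eef_pos: [607.8, -281.3, 192.6]
ee_rot: [-0.0, 0.998, -0.062, 0.0]
force: [4.8, 0.5, 1.9]
grip_width: 0.635
grip_force: 46.7
```

```bash
python3 - <<'E'
from h import *
c=bincheck()
E
```

```text
41.8 [ 607.8 -281.3  192.6] [-0.     0.998 -0.062  0.   ] [4.8 0.5 1.9] 54.192710871404444 46.69708728790283
[245. 298.] [  163   232   165   136 18618] [ 621.  -283.   169.1]
offset [-0.03 -0.03 -0.39] rot [ 0.  -0.1  0. ] rows 0.1
```

>>> step_arm([
  {"offset":[0,0,0.3],"rot":[0,0,0],"gripper":6.5},
  {"offset":[0,0,0.3],"rot":[0,0,0],"gripper":7.2},
  {"offset":[0,0,0.3],"rot":[0,0,0],"gripper":7.2},
  {"offset":[0,0,0.3],"rot":[0,0,0],"gripper":7.2},
  {"offset":[0,0,0.3],"rot":[0,0,0],"gripper":7.2},
  {"offset":[0,0,0.3],"rot":[0,0,0],"gripper":7.2},
  {"offset":[0,0,0.3],"rot":[0,0,0],"gripper":7.2},
])

```text
time_s: 42.55
eef_pos: [607.7, -281.4, 189.5]
ee_rot: [-0.0, 0.998, -0.062, 0.0]
force: [2.7, 0.8, -0.8]
grip_width: 0.847
grip_force: 0.9
```

```bash
python3 - <<'E'
from h import *
c=bincheck()
E
```

```text
42.55 [ 607.7 -281.4  189.5] [-0.     0.998 -0.062  0.   ] [ 2.7  0.8 -0.8] 72.3286432234316 0.9476444812025875
offset [-0.01 -0.04 -0.75] rot [-0. -0. -0.] rows 0.2
```

>>> step_arm([
  {"offset":[0,0,-3],"rot":[0,0,0],"gripper":7.2},
  {"offset":[0,0,-7],"rot":[0,0,0],"gripper":7.2},
  {"offset":[0,0,-11],"rot":[0,0,0],"gripper":7.2},
  {"offset":[0,0,-15],"rot":[0,0,0],"gripper":7.2},
  {"offset":[-3,0,-15],"rot":[0,0,0],"gripper":7.2},
  {"offset":[-6,0,-15],"rot":[0,0,0],"gripper":7.2},
  {"offset":[-6,0,-15],"rot":[0,0,0],"gripper":7.2},
  {"offset":[-6,0,-15],"rot":[0,0,0],"gripper":7.2},
  {"offset":[-6,0,-15],"rot":[0,0,0],"gripper":7.2},
  {"offset":[-6,0,-15],"rot":[0,0,0],"gripper":7.2},
  {"offset":[-6,0,-15],"rot":[0,0,0],"gripper":7.2},
  {"offset":[-6,0,-15],"rot":[0,0,0],"gripper":7.2},
])

```text
time_s: 43.8
eef_pos: [548.4, -274.0, 339.2]
ee_rot: [-0.0, 0.998, -0.062, -0.0]
force: [0.8, -0.7, 0.7]
grip_width: 0.842
grip_force: 0.0
```

>>> step_arm([
  {"offset":[0,0,0],"rot":[0,0,0],"gripper":7.2},
  {"offset":[0,0,0],"rot":[0,0,0],"gripper":7.2},
  {"offset":[0,0,0],"rot":[0,0,0],"gripper":7.2},
  {"offset":[0,0,0],"rot":[0,0,0],"gripper":7.2},
  {"offset":[0,0,0],"rot":[0,0,0],"gripper":7.2},
  {"offset":[0,0,0],"rot":[0,0,0],"gripper":7.2},
  {"offset":[0,0,0],"rot":[0,0,0],"gripper":7.2},
  {"offset":[0,0,0],"rot":[0,0,0],"gripper":7.2},
  {"offset":[0,0,0],"rot":[0,0,0],"gripper":7.2},
  {"offset":[0,0,0],"rot":[0,0,0],"gripper":7.2},
  {"offset":[0,0,0],"rot":[0,0,0],"gripper":7.2},
  {"offset":[0,0,0],"rot":[0,0,0],"gripper":7.2},
])

```text
time_s: 45.0
eef_pos: [548.1, -274.0, 339.5]
ee_rot: [0.0, 0.998, -0.062, 0.0]
force: [-0.2, -0.5, 0.4]
grip_width: 0.841
grip_force: 0.0
```

```bash
python3 - <<'E'
from h import *
c=bincheck(); P=cloud(c)
sel=(P[...,0]>560)&(P[...,0]<645)&(abs(P[...,1]+284)<55)&(P[...,2]<230); print("flap z",np.nanpercentile(P[sel][:,2],[5,25,50,75,95]),sel.sum())
reds(tray_top())
im=cam("scene"); cv2.imwrite("pics/s3.png",cv2.resize(im["color"][90:310,130:380],None,fx=2.5,fy=2.5)[...,::-1])
E
```

```text
45.0 [ 548.1 -274.   339.5] [ 0.     0.998 -0.062  0.   ] [-0.2 -0.5  0.4] 71.8622271545048 0.0
[220. 298.] [213 284  16  29 288] [ 353.8 -216.3   14. ]
offset [ 6.   -0.04 14.24] rot [-0.  0. -0.] rows 3.1
flap z [198.33997761 199.0085479  199.50765357 200.11067891 202.12874321] 25342
post? 22 [ 0.6 32.8]
tray [ 256  222   64   23 1121] [   1.7 -121.7] (62.515594482421875, 19.59596061706543)
```

View pics/s3.png

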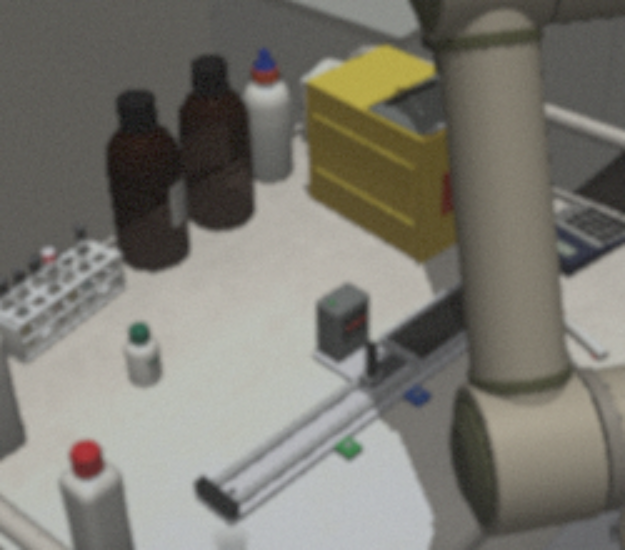

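```bash
python3 -c "
from rig import *
print(finish_job())"
```

```text
the job is handed in; nothing more can be done
None
```

I handed the job in at about 45 s of the 210 s; no verdict came back. All three jars were read at the reader station and went into the waste bin. The last images show the flap shut, the carriage at the unloading station and the green-capped bottle upright.

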